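Put the filler pipes away in the screw-capped pot

ROBOT

A 6-joint arm with a two-finger parallel gripper is mounted at the origin on the work surface. World frame = base frame: x ahead of the robot, y to its left, z up, the work surface at z = 0. Lengths are in mm, angles in rad, forces in N, time in s.
With the tool pointing down it reaches from about 250 to 850 mm from the base axis. Payload 12.5 kg.
Tool frame: the origin (TCP) lies midway between the tips of the shut fingers; the grasp point (between the pads) lies 19 mm behind it; z points along the fingers, y is the line along which they close (so a half turn about z gives the same grasp; the last joint's range is limited). The gripper opens to 93 mm and grips with 3 to 60 N. Pads are 15 mm wide; open, the fingers measure 128 mm over their backs; the gripper's body (75 mm by 188 mm) begins 65 mm behind the grasp point.
Start: joints at [1.053, 0.351, 1.652, -0, 1.139, -0.085], TCP at [230.646, 499.286, 218.633] pointing down, gripper open.
Joint ranges: [-2.75, 2.75], [-0.79, 2.1], [0.01, 2.65], [-1.57, 4.71], [0.07, 3.14], [-2.87, 2.87]. Speed limits (rad/s): [2.22, 2.22, 2.79, 3.14, 3.14, 3.14].

INTERFACE

Orientations are given as [roll, pitch, yaw] about the fixed x, y, z axes, in that order (R = Rz(yaw) Ry(pitch) Rx(roll)).
In Python, from station import sense, snapshot, camera_params, close_job gives the robot as it stands.
- The arm moves only by the shell command python3 -m inch 'ROWS' [FORCE]. ROWS is JSON, a list of rows, each a list of 7 numbers: the shift along the tool's x, y, z normalised to -1 to 1, where 1 is 200 mm, then the turn, a rotation vector about the tool's x, y, z normalised to -1 to 1, where 1 is 180 degrees, then the finger opening in mm, from 0 to 93. A call has 1 to 20 rows; each row is the pose to reach, as a shift and turn from the pose commanded when the call began, along the tool's axes at that moment, turning the shorter way round; what a row does not reach only later rows make up. A row lasts 1/12 s, in which the tool goes at most 41.7 mm and 7.16 degrees, less where a joint would pass 70% of its speed; a pose out of reach is approached as far as the arm can. A call with a number of a shift or a turn outside -1 to 1 is refused whole. A call with a gripper value outside its range is refused whole. The fingers move at their own pace and stop on an object; FORCE is the grip in N (left out, the last holds). Time passes only in rows, so rows that repeat a pose let the fingers close. It gives the time, the measured TCP pose, the force, the opening and the grip force at its end, in the units of the state.
- sense(): the state, without advancing time (a new reading comes with each control period).
- snapshot(name): name is "scene" or "top" or "wrist"; returns (picture, depth): 420x560x3 uint8, red, green, blue; 420x560 float32, mm along the optical axis (not along the pixel's ray), 0 where there is no reading.
- camera_params(name): a dict with "K" (3x3 intrinsics, pixels), "R" (3x3) and "t" (3): a world point X has camera coordinates R X + t. Camera axes: x right, y down, z forward; pixel columns grow to the right and rows downward; lengths in mm; the calibration is good to about 2 mm. The wrist camera is an equidistant fisheye: a pixel r from the principal point sees the ray r / f radians off the axis. A picture is of the moment at which its call begins: read the wrist's pose just before it. camera_params takes no time and is no camera call; for the wrist camera it gives the pose at the moment of the call.
- close_job(): hands the job in; it is judged then, once.
The state is a dict: "time_s": time; "joint_pos": joint angles; "qvel": joint speeds; "joint_efforts": joint torques, N m; "ee_pos": TCP position; "eef_rot": TCP orientation; "ft_force": force on the tool from outside, world axes, zero at the start; "wrist_torque": the same for the moment, N m; "opening": finger opening in mm; "gripper_force": force on a finger pad.
Only numpy, scipy, OpenCV 4.12 (cv2) and the standard library are available. Lean on these libraries where they do the work, as an engineer would, in place of code of your own. Each camera call takes 0.05 s, during which the arm holds its last target. There are 200 camera calls.

TASK

Put away the filling machine's pipes (three to five of them, on the rubber mat): unscrew the pot's captive cap, swing it well aside on its davit arm, and lay the short pipes in the small compartment and the long pipes in the large one, flat on the floor side by side, square to the divider. When all are in, swing the cap back over the pot and screw it fully home, leaving the other things on the bench where they stand.

Things in the scene. Friction and masses are not known exactly. Their poses are not given: they have to be found in the camera images.
- pot: low round stainless pot fixed to the bench, 244 mm outside diameter, 4 mm wall, rim 78 mm high, inner floor 8 mm above the bench. Origin under its centre. A divider 4 mm thick, top 38 mm above the bench, runs along the pot's y at x = -22 mm and parts the small compartment (on the robot's side) from the large one.
- short_row (a point): middle of the small compartment's floor, where a short pipe lies well (pot x = -62 mm, y = 0). Three pipes fit side by side at y = -46, 0 and 46 mm, lengthways along the pot's x, square to the divider.
- long_row (a point): middle of the large compartment's floor, where a long pipe lies well (pot x = 40 mm, y = 0); again three fit side by side at y = -46, 0 and 46 mm, lengthways along x.
- cap (a joint): turn of the screw cap (rad): 0 fully screwed home, grows counter-clockwise seen from above, stops at 2.4. The cap and its bar rise 5 mm per rad; its plug is clear of the rim above about 1.7 rad, and only then can it swing aside.
- cap_bar (a point): middle of the top face of the cap's grip bar, on the cap's axis (146 mm above the bench when screwed home). The bar is black, 90 mm long (point x), 16 mm wide (point y), 30 mm high, above a round aluminium cap of 258 mm diameter whose top is at 90 mm; the flat davit arm under the bar has its top at 111 mm.
- davit (a joint): swing of the davit arm that carries the cap, about its upright post (rad): 0 with the cap over the pot (a stop), grows counter-clockwise seen from above, 1.9 fully aside to the robot's right (a stop); stays where it is left.
- davit_peg (a point): centre of the top of the black upright peg on the davit arm, 16 mm in diameter, standing 46 mm above the arm, 80 mm from the post's axis; hold it to swing the arm.
- davit_post (a point): centre of the top of the post about whose upright axis the arm swings
- short1: short stainless pipe with a brass square collar (26 by 26 mm, 12 mm thick) on each end, 60 mm long over all; the tube between the collars is 18 mm in diameter. Starts lying on the rubber mat (mat top 3 mm above the bench). Origin at its middle, on its axis, 13 mm above what it lies on; x along its length. May be absent.
- short2: short stainless pipe with a brass square collar (26 by 26 mm, 12 mm thick) on each end, 60 mm long over all; the tube between the collars is 18 mm in diameter. Starts lying on the rubber mat (mat top 3 mm above the bench). Origin at its middle, on its axis, 13 mm above what it lies on; x along its length. May be absent.
- short3: short stainless pipe with a brass square collar (26 by 26 mm, 12 mm thick) on each end, 60 mm long over all; the tube between the collars is 18 mm in diameter. Starts lying on the rubber mat (mat top 3 mm above the bench). Origin at its middle, on its axis, 13 mm above what it lies on; x along its length. May be absent.
- long1: long stainless pipe with a brass square collar (26 by 26 mm, 12 mm thick) on each end, 96 mm long over all; the tube between the collars is 18 mm in diameter. Starts lying on the rubber mat (mat top 3 mm above the bench). Origin at its middle, on its axis, 13 mm above what it lies on; x along its length. May be absent.
- long2: long stainless pipe with a brass square collar (26 by 26 mm, 12 mm thick) on each end, 96 mm long over all; the tube between the collars is 18 mm in diameter. Starts lying on the rubber mat (mat top 3 mm above the bench). Origin at its middle, on its axis, 13 mm above what it lies on; x along its length. May be absent.
- long3: long stainless pipe with a brass square collar (26 by 26 mm, 12 mm thick) on each end, 96 mm long over all; the tube between the collars is 18 mm in diameter. Starts lying on the rubber mat (mat top 3 mm above the bench). Origin at its middle, on its axis, 13 mm above what it lies on; x along its length. May be absent.
- clear_bottle: bystander: clear glass bottle, 68 mm diameter, 170 mm high; origin under its centre
- tub: bystander: white jar with red lid, 72 mm diameter, 90 mm high; origin under its centre
- beaker: bystander: steel can, 76 mm diameter, 85 mm high; origin under its centre
- funnel: bystander: white funnel mouth down, 90 mm diameter, 65 mm high; origin under its centre
- wrench: bystander: wrench 170 mm long lying flat; origin under its middle
- scrub_brush: bystander: brush 180 mm long lying flat; origin under its middle
Things that resemble listed ones, but are neither listed nor needed, are in the scene too. What is shaped like the long1 but green or purple is not meant.

How it is judged (in metres and radians):
On the way, in this order (a step that is already met when the one before it is completed fails the run):
1. the cap is unscrewed over the pot (value of joint cap above 1.6 rad and value of joint davit below 0.15 rad), for 0.1 s.
2. the cap is swung well aside (over 1.4 rad) (value of joint davit above 1.4 rad), for 0.1 s.
3. every pipe lies in its compartment while the cap is aside (value of joint davit above 1.4 rad and x of each of short1, short2, short3 in the frame of pot below -0.024 m and horizontal distance between each of short1, short2, short3, long1, long2, long3 and pot below 0.118 m and z of each of short1, short2, short3, long1, long2, long3 in the frame of pot below 0.03 m and angle between the x axis of each of short1, short2, short3, long1, long2, long3 and the x axis of pot, either way round below 0.5 rad and x of each of long1, long2, long3 in the frame of pot above -0.02 m), for 0.2 s.
4. the cap is back over the pot (value of joint davit below 0.05 rad), for 0.1 s.
At the end, for the whole second after the job is handed in: Cap screwed home (within 0.15 rad), davit at its stop (within 0.05 rad); every pipe present at rest on the pot's floor, middle below 30 mm above the bench, short ones on the small side of the divider and long ones on the large side, pipe axis within 0.5 rad of square to the divider (value of joint cap below 0.15 rad and value of joint davit below 0.05 rad and x of each of short1, short2, short3 in the frame of pot below -0.024 m and horizontal distance between each of short1, short2, short3, long1, long2, long3 and pot below 0.118 m and z of each of short1, short2, short3, long1, long2, long3 in the frame of pot below 0.03 m and angle between the x axis of each of short1, short2, short3, long1, long2, long3 and the x axis of pot, either way round below 0.5 rad and x of each of long1, long2, long3 in the frame of pot above -0.02 m and linear speed of each of short1, short2, short3, long1, long2, long3 below 0.03 m/s); the robot touches nothing.
It fails at once if a bystander is moved more than 60 mm or knocked over (distance of any of clear_bottle, tub, beaker, funnel, wrench, scrub_brush from where it was at the start of the episode above 0.06 m or angle between any of clear_bottle, tub, beaker, funnel's own z axis and vertical above 0.6 rad).
Of short1, long1, short2, long2, short3, long3 only 3 to 5 are there at a start; the rules pass over those that are not, and their reading is None.
At some moment in a run one of short1, long1, short2, long2, short3, long3 may be knocked a few centimetres aside while the robot is not near it.
Once in a run the grip may slacken for a moment while it holds something.
It also fails if it takes over 210 s, if anything falls off the work surface, if the arm or the gripper's body presses on something with over 40 N, if the wrist force passes 120 N, or if a joint passes its speed limit or range.

## Working session

There is one attempt and no reset: what is moved stays moved. The work goes in short steps, Python scripts to look and compute and a shell command to move; the robot and the scene stay as the last step left them, time stands still between calls to the robot, and variables do not carry over. Pictures are saved under pics/ and viewed, at most 14 in all, crops included, and the job is handed in when it is done.

```bash
mkdir -p pics; ls; python3 - <<'E'
from station import *
import cv2,numpy as np
print(sense())
for n in("top","scene"):
    p,d=snapshot(n); np.savez(f"pics/{n}0.npz",p=p,d=d)
    cv2.imwrite(f"pics/{n}0.png",cv2.resize(p[...,::-1],(800,600),interpolation=cv2.INTER_CUBIC))
    c=camera_params(n);print(n,c)
E
```

```text
pics
{'time_s': 0.0, 'joint_pos': array([ 1.05339327e+00,  3.51194365e-01,  1.65243577e+00,  1.05866767e-05,
        1.13911139e+00, -8.46446696e-02]), 'qvel': array([ 0.0005522 ,  0.00121449, -0.00024995, -0.00228653, -0.00133216,
       -0.00019187]), 'joint_efforts': array([-8.34228149e-05, -4.97321355e+01, -2.85258096e+01,  6.98667951e-02,
        2.57060886e-02, -1.09148102e-04]), 'ee_pos': array([230.47876255, 498.99094334, 218.11992577]), 'eef_rot': array([-3.14044870e+00, -1.06706075e-04,  2.70882977e+00]), 'ft_force': array([-0.02920966, -0.08650653, -0.8064187 ]), 'wrist_torque': array([-0.01317751,  0.02381443, -0.05776138]), 'gripper_force': 0.0, 'opening': 92.65400674342047}
top {'K': array([[535.16953552,   0.        , 274.17075644],
       [  0.        , 535.16953552, 199.89436471],
       [  0.        ,   0.        ,   1.        ]]), 'R': array([[ 0.01251002, -0.99936159,  0.03346515],
       [-0.98217386, -0.01855873, -0.18705637],
       [ 0.18755802, -0.03052852, -0.981779  ]]), 't': array([  66.36812492,  568.46371722, 1296.04634129])}
scene {'K': array([[478.34662291,   0.        , 290.98782086],
       [  0.        , 478.34662291, 217.17735272],
       [  0.        ,   0.        ,   1.        ]]), 'R': array([[ 0.22426535,  0.97432049, -0.02011535],
       [ 0.61523305, -0.1575594 , -0.77243986],
       [-0.75577334,  0.16085587, -0.63476928]]), 't': array([-194.48278646, -219.47434491, 1813.59829809])}
```

View pics/top0.png

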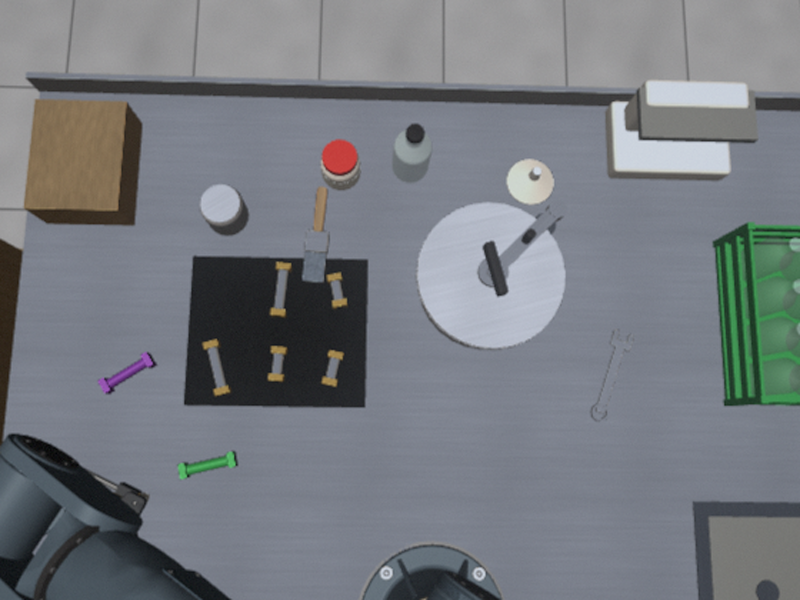

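View pics/scene0.png

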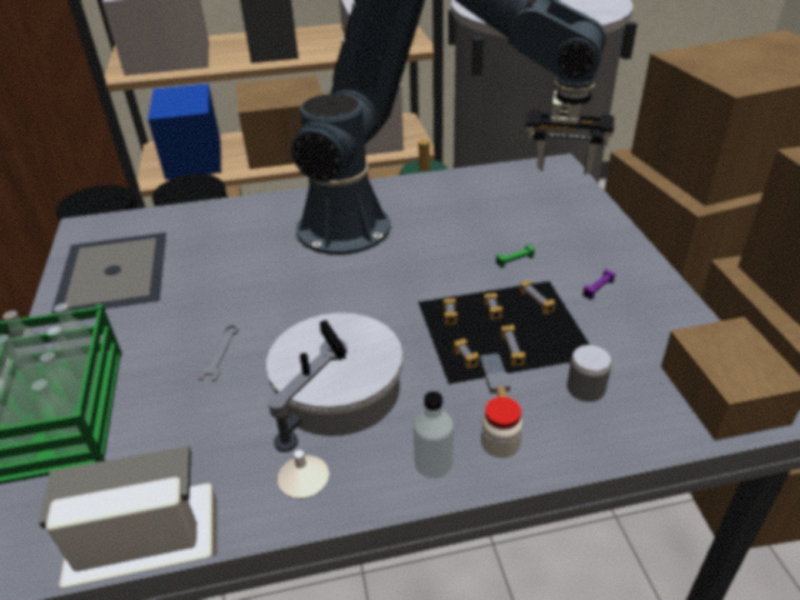

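Top: the mat holds five brass-collared pipes: long at (281,290) and (216,367); short at (337,290), (278,363) and (333,368). Lookalikes are the purple pipe at (127,373) and the green one at (208,465); both are off the mat and the wrong colour. Cap bar is at (495,268), peg at (529,237), post at (557,212). I'll measure from both views and check in a crop.

```bash
cat > h.py <<'E'
import numpy as np,cv2
from station import *
def back(c,uv,d):   # pinhole, depth along axis
    q=np.linalg.inv(c["K"])@[uv[0],uv[1],1]*d
    return c["R"].T@(q-c["t"])
def atz(c,uv,z):
    o=-c["R"].T@c["t"]; r=c["R"].T@np.linalg.inv(c["K"])@[uv[0],uv[1],1]
    return o+r*(z-o[2])/r[2]
def proj(c,X):
    q=c["K"]@(c["R"]@np.asarray(X,float)+c["t"]); return q[:2]/q[2]
def tri(c1,u1,c2,u2):
    P=[c["K"]@np.c_[c["R"],c["t"]] for c in(c1,c2)]
    X=cv2.triangulatePoints(P[0],P[1],np.float64(u1),np.float64(u2)).ravel(); return X[:3]/X[3]
def blobs(mask,amin):
    n,l,s,ce=cv2.connectedComponentsWithStats(mask.astype(np.uint8))
    return [(ce[i],s[i,4],l==i) for i in range(1,n) if s[i,4]>=amin]
def brass(p):
    h=cv2.cvtColor(p,cv2.COLOR_RGB2HSV); return (h[...,0]>10)&(h[...,0]<28)&(h[...,1]>110)&(h[...,2]>70)
E
python3 - <<'E'
from h import *
np.set_printoptions(precision=1,suppress=True)
T=np.load("pics/top0.npz");S=np.load("pics/scene0.npz");ct=camera_params("top");cs=camera_params("scene")
sb=[b[0] for b in blobs(brass(S["p"]),6)]
for c,a,m in blobs(brass(T["p"]),12):
    X=atz(ct,c,22); v=proj(cs,X); j=min(sb,key=lambda s:np.linalg.norm(s-v)) 
    d=T["d"][m]; print(c,a,"atz",X[:2],"depth",back(ct,c,np.median(d)),"tri",tri(ct,c,cs,j),np.linalg.norm(j-v))
# black on cap, depth cloud
d=T["d"];v,u=np.mgrid[:420,:560];q=np.linalg.inv(ct["K"])@np.stack([u,v,np.ones_like(u)]).reshape(3,-1)*d.ravel()
X=(ct["R"].T@(q-ct["t"][:,None])).T.reshape(420,560,3)
np.save("pics/X0.npy",X)
reg=np.zeros((420,560),bool);reg[135:250,285:400]=1
for lo,hi in((83,97),(105,118),(137,152),(152,165)):
    m=reg&(X[...,2]>lo)&(X[...,2]<hi)
    for c,a,mm in blobs(m,8):
        P=X[mm]; r=cv2.minAreaRect(P[:,:2].astype(np.float32)); print(lo,hi,a,"c",c,"mean",P.mean(0),"medz",np.median(P[:,2]),"rect",r)
# bystanders
p=cv2.resize(T["p"][125:255,280:410],(600,600),interpolation=cv2.INTER_CUBIC)
q=cv2.resize(S["p"][210:300,180:290],(733,600),interpolation=cv2.INTER_CUBIC)
cv2.imwrite("pics/capcrop.png",np.hstack([cv2.resize(p,(400,400)),cv2.resize(q,(400,400*600//733*733//733))[:400] if 0 else cv2.resize(q,(400,400))])[...,::-1])
E
```

```text
[198.1 185.6] 50 atz [607.1 271.1] depth [605.5 270.3  29.1] tri [606.6 271.8  25.9] 1.4436798788660115
[233.5 193.5] 48 atz [587.9 179.5] depth [586.5 179.2  29. ] tri [587.4 180.4  26.2] 1.4812783945751427
[237.3 212.1] 48 atz [539.5 168.3] depth [538.4 168.1  28.4] tri [538.9 169.   26.6] 1.4623930839742239
[193.9 218.4] 53 atz [521.2 278.3] depth [520.3 277.6  28. ] tri [520.7 278.7  27.3] 1.6190840901818613
[146.9 240.5] 52 atz [463.  394.1] depth [462.2 392.6  29. ] tri [462.9 394.3  26.5] 1.3855815650486876
[194.9 244.3] 54 atz [455.2 273.3] depth [454.5 272.5  28.4] tri [455.2 274.2  25.2] 1.2339355372893466
[235.  247.7] 51 atz [448.3 171.9] depth [447.6 171.6  29. ] tri [448.  172.5  26.4] 1.2606712991842364
[192.9 263.8] 52 atz [406.3 276.2] depth [405.9 275.5  27.9] tri [406.1 276.4  27.6] 1.5038305059005608
[230.2 266.9] 46 atz [399.9 182.7] depth [399.5 182.3  28.7] tri [399.8 183.1  25.8] 1.0609103413356273
[154.7 273.3] 53 atz [381.2 370.1] depth [380.9 368.9  28. ] tri [381.1 369.7  23.2] 0.31295151757505246
83 97 7326 c [342.2 193.5] mean [579.8 -91.1  91. ] medz 91
[... 348 characters left out ...]
-80.7 112.7] medz 112.83334275526421 rect ((580.8279418945312, -79.40381622314453), (47.548805236816406, 20.329269409179688), 15.15160083770752)
137 152 9 c [368.9 165.8] mean [ 637.3 -147.4  143.3] medz 143.47079734652658 rect ((637.5927124023438, -147.108154296875), (11.965086936950684, 3.9587323665618896), 45.97887420654297)
137 152 271 c [347.3 186.4] mean [585.2 -94.2 146.2] medz 146.3527082130173 rect ((585.8521118164062, -94.34036254882812), (91.46078491210938, 17.684341430664062), 15.35284423828125)
152 165 35 c [371.4 162.9] mean [ 640.9 -150.6  156.9] medz 157.15518464790648 rect ((641.185791015625, -150.68165588378906), (14.431668281555176, 12.728788375854492), 23.651691436767578)
```

View pics/capcrop.png

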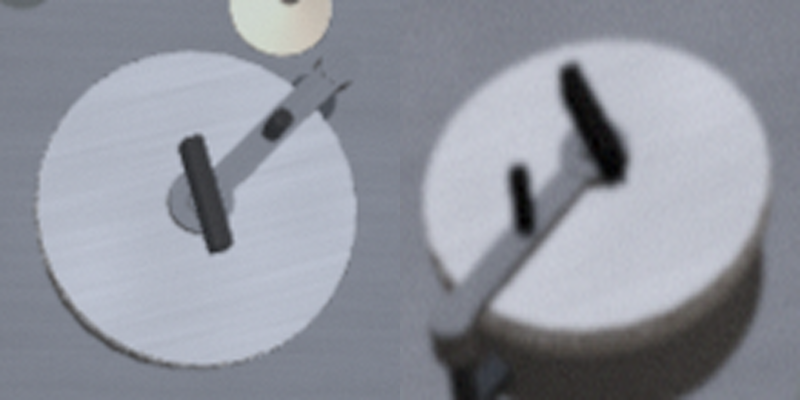

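Bar top is at about (585.5, −94, 146) with yaw 0.267. Peg is at (641, −151, 157), so the post is at about (697, −208). I choose the black bar at (495,268) and start moving towards it.

```bash
cat > plan.py <<'E'
# python3 plan.py 'x,y,z,yaw' ...   -> shift/turn numbers from the current pose
import sys,numpy as np
from station import sense
from scipy.spatial.transform import Rotation as R
s=sense();p=s["ee_pos"];r=R.from_euler("xyz",s["eef_rot"])
print("at",p.round(1),"yaw",round(float(s["eef_rot"][2]),3),"t",round(s["time_s"],1),"f",s["ft_force"].round(1),"open",round(s["opening"],1),"gf",round(s["gripper_force"],1),"j",s["joint_pos"].round(2))
for a in sys.argv[1:]:
    t=np.array(eval("["+a+"]"),float)
    d=r.inv().apply(t[:3]-p)/200; w=(r.inv()*R.from_euler("xyz",[np.pi,0,t[3]])).as_rotvec()/np.pi
    print(a,"->",d.round(4),w.round(4))
E
python3 plan.py '350,300,218,1.9' '400,350,218,1.9'
```

```text
at [230.5 499.  218.2] yaw 2.709 t 0.1 f [-0.4 -0.7  0.3] open 92.9 gf 0.0 j [ 1.05  0.35  1.65  0.    1.14 -0.08]
350,300,218,1.9 -> [-0.9597 -0.6529  0.0015] [-3.000e-04  1.000e-04  2.574e-01]
400,350,218,1.9 -> [-1.0818 -0.3211  0.0012] [-3.000e-04  1.000e-04  2.574e-01]
```

```bash
python3 -m inch '[[-0.96,-0.65,0,0,0,0.257,60],[-0.96,-0.65,0,0,0,0.257,60],[-0.96,-0.65,0,0,0,0.257,60],[-0.96,-0.65,0,0,0,0.257,60],[-0.96,-0.65,0,0,0,0.257,60],[-0.96,-0.65,0,0,0,0.257,60],[-0.96,-0.65,0,0,0,0.257,60]]' 20; python3 plan.py '460,120,218,1.1'  '530,130,218,1.1'
```

```text
time_s: 0.68
ee_pos: [352.0, 297.6, 218.5]
eef_rot: [-3.141, 0.001, 1.891]
ft_force: [0.1, 0.3, 0.5]
opening: 60.3
gripper_force: 0.0
at [352.  297.6 218.5] yaw 1.891 t 0.7 f [0.1 0.3 0.5] open 60.3 gf 0.0 j [ 0.6   0.19  1.87 -0.    1.08  0.28]
460,120,218,1.1 -> [-1.0126  0.2331  0.0034] [0.     0.0003 0.2518]
530,130,218,1.1 -> [-1.0753  0.581   0.0034] [0.     0.0003 0.2518]
```

```bash
python3 -m inch '[[-1,0.4,0,0,0,0.25,60],[-1,0.4,0,0,0,0.25,60],[-1,0.4,0,0,0,0.25,60],[-1,0.4,0,0,0,0.25,60],[-1,0.4,0,0,0,0.25,60],[-1,0.4,0,0,0,0.25,60],[-1,0.4,0,0,0,0.25,60]]'; python3 plan.py '585.5,-94.2,200,0.268'  '550,-20,200,0.268'
```

```text
time_s: 1.27
ee_pos: [492.4, 135.3, 218.2]
eef_rot: [-3.141, 0.001, 1.105]
ft_force: [-0.5, 0.1, -0.2]
opening: 60.1
gripper_force: 0.0
at [492.4 135.3 218.2] yaw 1.105 t 1.3 f [-0.5  0.1 -0.2] open 60.1 gf 0.0 j [ 0.18  0.28  1.75 -0.    1.11  0.64]
585.5,-94.2,200,0.268 -> [-0.8161  0.9313  0.091 ] [-0.000e+00  2.000e-04  2.665e-01]
550,-20,200,0.268 -> [-0.5643  0.6061  0.091 ] [-0.000e+00  2.000e-04  2.665e-01]
```

```bash
python3 -m inch '[[-0.816,0.931,0.091,0,0,0.266,60],[-0.816,0.931,0.091,0,0,0.266,60],[-0.816,0.931,0.091,0,0,0.266,60],[-0.816,0.931,0.091,0,0,0.266,60],[-0.816,0.931,0.091,0,0,0.266,60],[-0.816,0.931,0.091,0,0,0.266,60],[-0.816,0.931,0.091,0,0,0.266,60],[-0.816,0.931,0.091,0,0,0.266,60],[-0.816,0.931,0.091,0,0,0.266,60],[-0.816,0.931,0.091,0,0,0.266,60]]'; python3 plan.py '585.5,-94.2,122,0.268'
python3 - <<'E'
from h import *
c=camera_params("wrist");p,d=snapshot("wrist");cv2.imwrite("pics/w1.png",p[...,::-1]);print(c)
E
```

```text
time_s: 2.1
ee_pos: [586.3, -89.9, 200.4]
eef_rot: [-3.141, 0.0, 0.284]
ft_force: [0.2, -0.3, -0.0]
opening: 60.1
gripper_force: 0.0
at [586.3 -89.9 200.4] yaw 0.284 t 2.1 f [ 0.2 -0.3 -0. ] open 60.1 gf 0.0 j [-0.23  0.45  1.56  0.    1.14  1.06]
585.5,-94.2,122,0.268 -> [-0.0095  0.0197  0.3921] [-0.0001  0.0001  0.0052]
{'K': array([[325.1922621 ,   0.        , 278.47699039],
       [  0.        , 325.1922621 , 210.30672375],
       [  0.        ,   0.        ,   1.        ]]), 'R': array([[ 2.79495553e-01, -9.60146941e-01, -2.97429068e-04],
       [-9.28148452e-01, -2.70260181e-01,  2.55929455e-01],
       [-2.45810267e-01, -7.12550863e-02, -9.66695415e-01]]), 't': array([-250.77008577,  494.74418547,  509.83698058])}
```

View pics/w1.png

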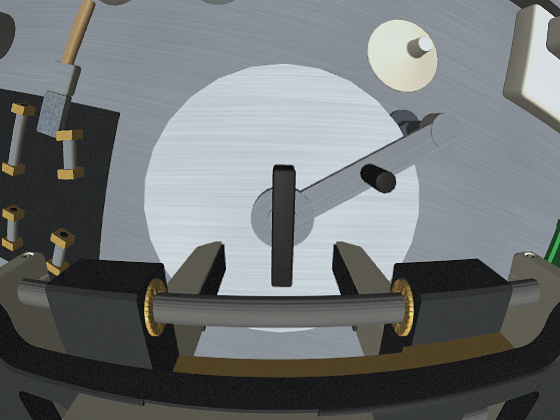

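The wrist view shows the bar at (284,225), parallel to the open fingers and centred between them. Going down.

```bash
python3 plan.py '585.5,-94.2,120,0.268'; python3 -m inch '[[0,0,0.2,0,0,0,60],[0,0,0.4,0,0,0,60],[0,0,0.4,0,0,0,60],[0,0,0.4,0,0,0,60]]'; python3 plan.py '585.5,-94.2,119,0.268'
```

```text
at [586.3 -89.8 200.5] yaw 0.284 t 2.1 f [-0.6  0.3 -0.4] open 60.0 gf 0.0 j [-0.23  0.45  1.55  0.    1.14  1.06]
585.5,-94.2,120,0.268 -> [-0.01    0.02    0.4026] [-0.0001  0.0001  0.0051]
time_s: 2.48
ee_pos: [585.7, -89.9, 120.0]
eef_rot: [-3.14, 0.003, 0.283]
ft_force: [0.9, 0.2, 0.4]
opening: 59.8
gripper_force: 0.0
at [585.7 -89.9 120. ] yaw 0.283 t 2.5 f [0.9 0.2 0.4] open 59.8 gf 0.0 j [-0.23  0.54  1.62  0.    0.98  1.06]
585.5,-94.2,119,0.268 -> [-0.0072  0.0204  0.0049] [-0.0005  0.0009  0.0047]
```

```bash
python3 -m inch '[[-0.007,0.02,0.003,0,0,0.005,60],[-0.007,0.02,0.003,0,0,0.005,5],[-0.007,0.02,0.003,0,0,0.005,5],[-0.007,0.02,0.003,0,0,0.005,5],[-0.007,0.02,0.003,0,0,0.005,5],[-0.007,0.02,0.003,0,0,0.005,5],[-0.007,0.02,0.003,0,0,0.005,5],[-0.007,0.02,0.003,0,0,0.005,5],[-0.007,0.02,0.003,0,0,0.005,5]]' 40; python3 plan.py
```

```text
time_s: 3.23
ee_pos: [585.3, -94.0, 119.8]
eef_rot: [-3.139, 0.002, 0.265]
ft_force: [-5.6, 5.3, 4.7]
opening: 15.7
gripper_force: 40.0
at [585.3 -94.  119.8] yaw 0.265 t 3.2 f [-5.6  5.3  4.7] open 15.7 gf 40.0 j [-0.24  0.54  1.62  0.    0.98  1.07]
```

Gripped: 15.7 mm opening, 40 N. Unscrewing now: 2.3 rad while rising 5 mm/rad.

```bash
python3 -m inch '[[0,0,-0.003,0,0,-0.038,5],[0,0,-0.006,0,0,-0.076,5],[0,0,-0.009,0,0,-0.114,5],[0,0,-0.012,0,0,-0.152,5],[0,0,-0.015,0,0,-0.19,5],[0,0,-0.018,0,0,-0.228,5],[0,0,-0.021,0,0,-0.266,5],[0,0,-0.024,0,0,-0.304,5],[0,0,-0.027,0,0,-0.342,5],[0,0,-0.030,0,0,-0.38,5]]' 40; python3 plan.py
```

```text
time_s: 4.07
ee_pos: [583.5, -93.0, 125.7]
eef_rot: [-3.134, -0.003, 1.464]
ft_force: [-17.5, 12.0, 12.5]
opening: 15.7
gripper_force: 40.2
at [583.5 -93.  125.7] yaw 1.464 t 4.1 f [-17.5  12.   12.5] open 15.7 gf 40.2 j [-0.24  0.53  1.62  0.    1.   -0.13]
```

```bash
python3 -m inch '[[0,0,-0.003,0,0,-0.038,5],[0,0,-0.006,0,0,-0.076,5],[0,0,-0.009,0,0,-0.114,5],[0,0,-0.012,0,0,-0.152,5],[0,0,-0.015,0,0,-0.19,5],[0,0,-0.018,0,0,-0.228,5],[0,0,-0.021,0,0,-0.266,5],[0,0,-0.024,0,0,-0.304,5],[0,0,-0.027,0,0,-0.342,5],[0,0,-0.028,0,0,-0.36,5],[0,0,-0.028,0,0,-0.36,5],[0,0,-0.028,0,0,-0.36,5]]'; python3 plan.py
```

```text
time_s: 5.07
ee_pos: [582.9, -93.0, 131.2]
eef_rot: [-3.14, -0.01, 2.589]
ft_force: [-19.8, 11.6, 15.8]
opening: 15.6
gripper_force: 40.2
at [582.9 -93.  131.2] yaw 2.589 t 5.1 f [-19.8  11.6  15.8] open 15.6 gf 40.2 j [-0.24  0.53  1.62  0.    1.01 -1.26]
```

```bash
python3 -m inch '[[0,0,0,0,0,0,50],[0,0,0,0,0,0,50],[0,0,0,0,0,0,50],[0,0,0,0,0,0,50],[0,0,-0.2,0,0,0,50],[0,0,-0.3,0,0,0,50],[0,0,-0.3,0,0,0,50]]'; python3 plan.py '641,-150.8,192,1.0' '641,-150.8,192,-0.8'
```

```text
time_s: 5.65
ee_pos: [588.4, -95.7, 195.9]
eef_rot: [3.139, 0.007, 2.589]
ft_force: [0.0, -0.4, 0.4]
opening: 49.6
gripper_force: 0.0
at [588.4 -95.7 195.9] yaw 2.589 t 5.7 f [ 0.  -0.4  0.4] open 49.6 gf 0.0 j [-0.24  0.45  1.56 -0.    1.12 -1.26]
641,-150.8,192,1.0 -> [-0.3682 -0.097   0.0218] [0.0022 0.0011 0.5059]
641,-150.8,192,-0.8 -> [-0.3682 -0.097   0.0218] [-0.003   0.0014 -0.9211]
```

```bash
python3 -m inch '[[-0.2,-0.05,0,0,0,0.1,50],[-0.368,-0.097,0,0.002,0.001,0.54,50],[-0.368,-0.097,0,0.002,0.001,0.54,50],[-0.368,-0.097,0,0.002,0.001,0.54,50],[-0.368,-0.097,0,0.002,0.001,0.54,50],[-0.368,-0.097,0,0.002,0.001,0.54,50],[-0.368,-0.097,0,0.002,0.001,0.54,50],[-0.368,-0.097,0,0.002,0.001,0.54,50],[-0.368,-0.097,0,0.002,0.001,0.54,50],[-0.368,-0.097,0,0.002,0.001,0.54,50],[-0.368,-0.097,0,0.002,0.001,0.54,50],[-0.368,-0.097,0,0.002,0.001,0.54,50],[-0.368,-0.097,0,0.002,0.001,0.54,50],[-0.368,-0.097,0,0.002,0.001,0.54,50]]'; python3 plan.py '641,-150.8,192,-0.794'
python3 - <<'E'
from h import *
np.set_printoptions(precision=1,suppress=True)
c=camera_params("top");p,d=snapshot("top")
v,u=np.mgrid[:420,:560];q=np.linalg.inv(c["K"])@np.stack([u,v,np.ones_like(u)]).reshape(3,-1)*d.ravel()
X=(c["R"].T@(q-c["t"][:,None])).T.reshape(420,560,3)
m=np.zeros((420,560),bool);m[135:250,285:360]=1
z=X[...,2][m];print(np.histogram(z,bins=np.arange(80,170,5)))
E
```

```text
time_s: 6.82
ee_pos: [638.7, -150.3, 190.5]
eef_rot: [-3.135, 0.003, 0.886]
ft_force: [-0.3, 0.1, 0.5]
opening: 50.3
gripper_force: 0.0
at [ 638.7 -150.3  190.5] yaw 0.886 t 6.8 f [-0.3  0.1  0.5] open 50.3 gf 0.0 j [-0.3   0.57  1.38 -0.    1.2   0.38]
641,-150.8,192,-0.794 -> [ 0.0053  0.0105 -0.0076] [-0.0008  0.0024  0.5347]
(array([  11,   30,   45,  772, 3034,  757,  160,   38,    4,    8,    8,
          3,    4,    8,   21,  141,   52]), array([ 80,  85,  90,  95, 100, 105, 110, 115, 120, 125, 130, 135, 140,
       145, 150, 155, 160, 165]))
```

Cap top is up to about 102 mm, so it's unscrewed. On to the peg.

```bash
python3 -m inch '[[0.005,0.01,0,0,0,0.535,50],[0.005,0.01,0,0,0,0.535,50],[0.005,0.01,0,0,0,0.535,50],[0.005,0.01,0,0,0,0.535,50],[0.005,0.01,0,0,0,0.535,50],[0.005,0.01,0,0,0,0.535,50],[0.005,0.01,0,0,0,0.535,50],[0.005,0.01,0,0,0,0.535,50],[0.005,0.01,0,0,0,0.535,50],[0.005,0.01,0,0,0,0.535,50],[0.005,0.01,0,0,0,0.535,50],[0.005,0.01,0,0,0,0.535,50],[0.005,0.01,0,0,0,0.535,50],[0.005,0.01,0,0,0,0.535,50],[0.005,0.01,0,0,0,0.535,50]]'; python3 plan.py '641,-150.8,122,-0.794'
python3 - <<'E'
from h import *
c=camera_params("wrist");p,d=snapshot("wrist");cv2.imwrite("pics/w2.png",p[...,::-1])
E
```

```text
time_s: 8.12
ee_pos: [640.9, -150.7, 190.7]
eef_rot: [3.138, 0.006, -0.789]
ft_force: [0.2, 0.9, -0.3]
opening: 50.2
gripper_force: 0.0
at [ 640.9 -150.7  190.7] yaw -0.789 t 8.1 f [ 0.2  0.9 -0.3] open 50.2 gf 0.0 j [-0.3   0.58  1.37 -0.    1.2   2.06]
641,-150.8,122,-0.794 -> [ 0.0026 -0.0012  0.3437] [0.001  0.0019 0.0017]
```

View pics/w2.png

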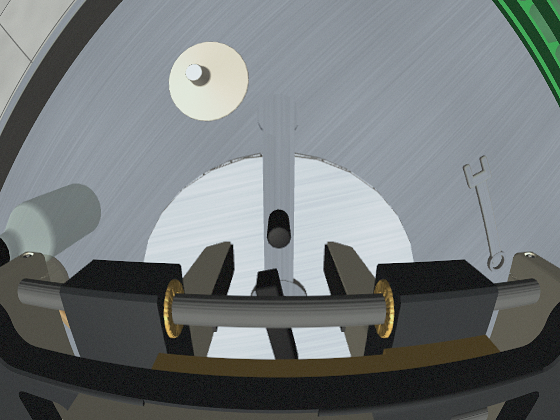

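Peg is at (279,228), on the centreline between the fingers, with the arm parallel to tool x. Going down and gripping it.

```bash
python3 -m inch '[[0,0,0.2,0,0,0,50],[0,0,0.335,0,0,0,50],[0,0,0.335,0,0,0,50],[0,0,0.335,0,0,0,5],[0,0,0.335,0,0,0,5],[0,0,0.335,0,0,0,5],[0,0,0.335,0,0,0,5],[0,0,0.335,0,0,0,5],[0,0,0.335,0,0,0,5],[0,0,0.335,0,0,0,5]]' 25; python3 - <<'E'
import numpy as np
from station import sense
s=sense();p=s["ee_pos"];print(s["opening"],s["gripper_force"],s["ft_force"])
from scipy.spatial.transform import Rotation as R
r=R.from_euler("xyz",s["eef_rot"])
post=np.array([697,-207.7]);a0=np.arctan2(*(p[:2]-post)[::-1]);rad=np.linalg.norm(p[:2]-post);print(np.degrees(a0),rad)
for th in np.arange(.1,2.0,.1):
    q=np.r_[post+rad*np.array([np.cos(a0+th),np.sin(a0+th)]),p[2]]
    print(round(th,2),(r.inv().apply(q-p)/200).round(3),round(-th/np.pi,3))
E
```

```text
time_s: 9.0
ee_pos: [640.8, -150.8, 125.3]
eef_rot: [3.139, 0.005, -0.788]
ft_force: [-2.8, -0.6, 5.6]
opening: 15.5
gripper_force: 25.0
15.51201288984663 25.002102255821228 [-2.84138618 -0.61474743  5.61169978]
134.6692859806147 79.95289945053356
0.1 [0.002 0.04  0.   ] -0.032
0.2 [0.008 0.079 0.   ] -0.064
0.3 [0.017 0.118 0.   ] -0.095
0.4 [0.031 0.156 0.   ] -0.127
0.5 [0.048 0.192 0.   ] -0.159
0.6 [0.069 0.226 0.   ] -0.191
0.7 [0.093 0.258 0.   ] -0.223
0.8 [0.12  0.287 0.   ] -0.255
0.9 [0.15  0.314 0.   ] -0.286
1.0 [0.183 0.337 0.   ] -0.318
1.1 [0.217 0.357 0.   ] -0.35
1.2 [ 0.254  0.373 -0.   ] -0.382
1.3 [ 0.291  0.386 -0.   ] -0.414
1.4 [ 0.33   0.395 -0.   ] -0.446
1.5 [ 0.37   0.4   -0.001] -0.477
1.6 [ 0.41   0.401 -0.001] -0.509
1.7 [ 0.45   0.398 -0.001] -0.541
1.8 [ 0.489  0.391 -0.001] -0.573
1.9 [ 0.528  0.38  -0.001] -0.605
```

```bash
python3 -m inch '[[0.002,0.04,0,0,0,-0.032,5],[0.008,0.079,0,0,0,-0.064,5],[0.017,0.118,0,0,0,-0.095,5],[0.031,0.156,0,0,0,-0.127,5],[0.048,0.192,0,0,0,-0.159,5],[0.069,0.226,0,0,0,-0.191,5],[0.093,0.258,0,0,0,-0.223,5]]'; python3 - <<'E'
import numpy as np
from station import sense
s=sense();p=s["ee_pos"]
from scipy.spatial.transform import Rotation as R
r=R.from_euler("xyz",s["eef_rot"])
d=p[:2]-np.array([697,-207.7]);print(np.degrees(np.arctan2(d[1],d[0])),np.linalg.norm(d))
E
```

```text
time_s: 9.58
ee_pos: [617.9, -200.1, 125.3]
eef_rot: [-3.14, 0.004, -0.082]
ft_force: [4.6, 3.4, 2.8]
opening: 15.2
gripper_force: 25.0
174.50748947624183 79.50959286413038
```

```bash
python3 -m inch '[[0.002,0.04,0,0,0,-0.032,5],[0.008,0.079,0,0,0,-0.064,5],[0.017,0.118,0,0,0,-0.095,5],[0.031,0.156,0,0,0,-0.127,5],[0.048,0.192,0,0,0,-0.159,5],[0.069,0.226,0,0,0,-0.191,5],[0.093,0.258,0,0,0,-0.223,5],[0.12,0.287,0,0,0,-0.255,5],[0.15,0.314,0,0,0,-0.286,5],[0.183,0.337,0,0,0,-0.318,5],[0.217,0.357,0,0,0,-0.35,5],[0.24,0.366,0,0,0,-0.37,5],[0.24,0.366,0,0,0,-0.37,5]]'; python3 - <<'E'
import numpy as np
from station import sense
s=sense();p=s["ee_pos"]
d=p[:2]-np.array([697,-207.7]);print(np.degrees(np.arctan2(d[1],d[0])),np.linalg.norm(d))
E
```

```text
time_s: 10.67
ee_pos: [660.5, -277.1, 125.3]
eef_rot: [-3.139, -0.0, 1.08]
ft_force: [1.5, 4.0, 6.8]
opening: 15.6
gripper_force: 25.0
-117.7289332563388 78.37861928455592
```

Davit at about 1.88 rad. Releasing, lifting, and going to look at the open pot.

```bash
python3 -m inch '[[0,0,0,0,0,0,50],[0,0,0,0,0,0,50],[0,0,0,0,0,0,50],[0,0,0,0,0,0,50],[0,0,-0.2,0,0,0,50],[0,0,-0.4,0,0,0,50],[0,0,-0.4,0,0,0,50]]'; python3 plan.py '550,-100,200,1.5' '510,-120,200,1.5'
```

```text
time_s: 11.25
ee_pos: [661.6, -278.7, 212.6]
eef_rot: [3.136, 0.001, 1.075]
ft_force: [1.5, 0.4, 1.3]
opening: 49.4
gripper_force: 0.0
at [ 661.6 -278.7  212.6] yaw 1.075 t 11.2 f [1.5 0.4 1.3] open 49.4 gf 0.0 j [-0.46  0.67  1.16 -0.    1.31  0.03]
550,-100,200,1.5 -> [ 0.5205 -0.9162  0.0579] [ 0.0016  0.0006 -0.1353]
510,-120,200,1.5 -> [ 0.3374 -1.0445  0.0574] [ 0.0016  0.0006 -0.1353]
```

```bash
python3 -m inch '[[0.52,-0.916,0,0,0,-0.135,50],[0.52,-0.916,0,0,0,-0.135,50],[0.52,-0.916,0,0,0,-0.135,50],[0.52,-0.916,0,0,0,-0.135,50],[0.52,-0.916,0,0,0,-0.135,50],[0.52,-0.916,0,0,0,-0.135,50]]'; python3 plan.py '430,70,218,1.6'
```

```text
time_s: 11.75
ee_pos: [544.0, -94.3, 205.0]
eef_rot: [-3.133, -0.003, 1.502]
ft_force: [0.3, 0.4, 0.0]
opening: 50.2
gripper_force: 0.0
at [544.  -94.3 205. ] yaw 1.502 t 11.8 f [0.3 0.4 0. ] open 50.2 gf 0.0 j [-0.26  0.37  1.66  0.    1.12 -0.19]
430,70,218,1.6 -> [ 0.7805 -0.6255 -0.0576] [-0.0026 -0.001  -0.0312]
```

```bash
python3 -m inch '[[0.78,-0.625,-0.06,-0.003,-0.001,-0.03,50],[0.78,-0.625,-0.06,-0.003,-0.001,-0.03,50],[0.78,-0.625,-0.06,-0.003,-0.001,-0.03,50],[0.78,-0.625,-0.06,-0.003,-0.001,-0.03,50],[0.78,-0.625,-0.06,-0.003,-0.001,-0.03,50],[0.78,-0.625,-0.06,-0.003,-0.001,-0.03,50]]'; python3 plan.py; python3 - <<'E'
from h import *
np.set_printoptions(precision=1,suppress=True)
for n in("top","scene"):
    c=camera_params(n);p,d=snapshot(n);np.savez(f"pics/{n}1.npz",p=p,d=d)
    if n=="top":
        cv2.imwrite("pics/top1.png",cv2.resize(p[120:300,200:440][...,::-1],(800,600),interpolation=cv2.INTER_CUBIC))
        v,u=np.mgrid[:420,:560];q=np.linalg.inv(c["K"])@np.stack([u,v,np.ones_like(u)]).reshape(3,-1)*d.ravel()
        X=(c["R"].T@(q-c["t"][:,None])).T.reshape(420,560,3)
        reg=np.hypot(X[...,0]-585,X[...,1]+94)
        m=(reg<108)&(X[...,2]>30)&(X[...,2]<46);m[260:]=0
        for ce,a,mm in blobs(m,20):
            P=X[mm]; r=cv2.minAreaRect(P[:,:2].astype(np.float32)); print("div",a,ce,P.mean(0),r)
            print(cv2.fitLine(P[:,:2].astype(np.float32),cv2.DIST_HUBER,0,.01,.01).ravel())
        m=(reg<135)&(reg>105)&(X[...,2]>72)&(X[...,2]<82);P=X[m];
        print("rim",cv2.fitEllipse(P[:,:2].astype(np.float32)),np.median(P[:,2]),len(P))
        m=(reg<100)&(X[...,2]<20);print("floor",np.median(X[m][:,2]))
        f=np.linalg.lstsq(np.c_[2*P[:,:2],np.ones(len(P))],(P[:,:2]**2).sum(1),rcond=None)[0];print("circ",f[:2],np.sqrt(f[2]+f[0]**2+f[1]**2))
    B=blobs(brass(p),6);print(n,[(b[0].round(1).tolist(),int(b[1])) for b in B])
E
```

```text
time_s: 12.25
ee_pos: [431.3, 68.8, 218.5]
eef_rot: [3.138, 0.001, 1.596]
ft_force: [0.0, 0.7, 0.4]
opening: 49.7
gripper_force: 0.0
at [431.3  68.8 218.5] yaw 1.596 t 12.2 f [0.  0.7 0.4] open 49.7 gf 0.0 j [ 0.05  0.14  1.93 -0.    1.07  0.03]
div 118 [353.9 201.9] [ 568.9 -129.6   37.6] ((568.9022827148438, -128.4203338623047), (4.9573211669921875, 148.64089965820312), 9.201887130737305)
[   0.2   -1.   568.9 -129.6]
rim ((585.4676513671875, -94.89453125), (238.40988159179688, 238.46212768554688), 33.864131927490234) 77.41892983035255 425
floor 8.694255006812401
circ [585.5 -94.9] 119.17786271071232
top [([198.2, 185.8], 49), ([233.5, 193.5], 48), ([237.4, 212.1], 49), ([193.9, 218.4], 51), ([146.9, 240.4], 53), ([195.0, 244.2], 52), ([225.9, 258.8], 52), ([192.9, 263.8], 54), ([154.8, 273.3], 53), ([221.5, 278.1], 51)]
scene [([519.0, 49.1], 934), ([523.1, 30.6], 35), ([535.1, 29.4], 36), ([504.0, 35.6], 20), ([511.2, 31.5], 11), ([499.0, 34.8], 11), ([530.4, 34.9], 12), ([492.4, 35.5], 14), ([512.5, 36.5], 6), ([488.2, 37.7], 6), ([495.4, 40.8], 17), ([552.3, 43.4], 43), ([501.1
[... 518 characters left out ...]
), ([102.4, 134.5], 13), ([159.6, 134.1], 7), ([529.4, 206.8], 600), ([367.2, 199.1], 18), ([318.2, 203.9], 9), ([342.9, 206.4], 31), ([384.0, 212.5], 44), ([319.4, 213.5], 35), ([347.1, 216.5], 35), ([536.7, 245.1], 305), ([510.1, 224.2], 27), ([355.2, 229.1], 41), ([502.7, 228.4], 7), ([505.5, 230.4], 10), ([510.1, 259.0], 864), ([497.2, 233.8], 30), ([511.2, 233.6], 27), ([524.3, 234.8], 11), ([321.9, 239.1], 40), ([518.8, 239.8], 8), ([330.1, 250.1], 48), ([362.6, 248.5], 41), ([503.7, 253.1], 9), ([530.5, 261.2], 36), ([536.5, 256.0], 6), ([524.0, 265.7], 6), ([527.9, 269.2], 14), ([520.5, 270.3], 19), ([514.3, 272.1], 9), ([350.2, 274.6], 15), ([532.6, 272.6], 8), ([555.8, 331.0], 15)]
```

View pics/top1.png

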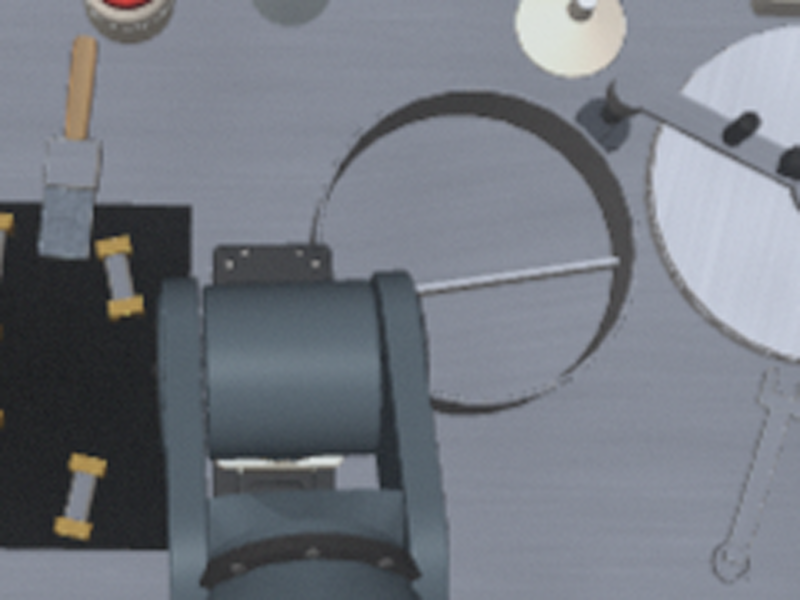

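The pot is open. In the crop the divider runs from (420,290) to (618,262): pot yaw is 0.161, centre (585.4, −94.6), rim 77 and floor 8.7 by depth. One short pipe was knocked aside and now lies at crop (80,495). The cap rests beyond the pot's right edge, so I'll set the short pipes in pot y = −32, 10 and 51 to keep the gripper body clear of it.

```bash
cat > pipes.py <<'E'
from h import *
import itertools
c=camera_params("top");p,d=snapshot("top")
P=[back(c,b[0],np.median(d[b[2]]))*.5+atz(c,b[0],27)*.5 for b in blobs(brass(p),12)]
P=[x for x in P if 8<x[2]<45]
for a,b in itertools.combinations(P,2):
    v=a-b if a[0]>b[0] else b-a; L=np.hypot(v[0],v[1])
    if abs(L-48)<6 or abs(L-84)<7: print("short" if L<60 else "long",((a+b)/2).round(1),"yaw",round(float(np.arctan2(v[1],v[0])),3),round(float(L),1))
E
python3 pipes.py;  python3 plan.py '420,180,120,0.4'
```

```text
long [562.9 273.7  27.7] yaw -0.092 85.4
short [562.7 173.7  27.6] yaw 0.227 49.5
long [421.6 380.9  27.7] yaw 0.285 84.8
long [437.  232.9  28.1] yaw 1.15 86.1
short [430.2 273.8  27.5] yaw -0.069 48.8
long [412.6 234.6  27.7] yaw -1.407 83.0
short [395.5 198.4  28. ] yaw -0.2 48.7
long [388.8 239.4  27.5] yaw 1.129 79.9
at [434.5  65.5 218.3] yaw 1.594 t 12.4 f [-0.5 -0.  -0.7] open 50.1 gf 0.0 j [ 0.04  0.15  1.92 -0.    1.07  0.02]
420,180,120,0.4 -> [ 0.5748 -0.0611  0.49  ] [ 1.600e-03 -3.000e-04  3.801e-01]
```

```bash
python3 plan.py '395.5,198.4,60,-0.2'
```

```text
at [434.5  65.5 218.3] yaw 1.594 t 12.4 f [-0.5 -0.  -0.7] open 50.1 gf 0.0 j [ 0.04  0.15  1.92 -0.    1.07  0.02]
395.5,198.4,60,-0.2 -> [ 0.6702 -0.1827  0.7893] [ 0.0015 -0.0008  0.5711]
```

```bash
python3 -m inch '[[0.67,-0.183,0.6,0.001,-0.001,0.571,36],[0.67,-0.183,0.6,0.001,-0.001,0.571,36],[0.67,-0.183,0.6,0.001,-0.001,0.571,36],[0.67,-0.183,0.6,0.001,-0.001,0.571,36],[0.67,-0.183,0.6,0.001,-0.001,0.571,36],[0.67,-0.183,0.6,0.001,-0.001,0.571,36],[0.67,-0.183,0.6,0.001,-0.001,0.571,36],[0.67,-0.183,0.6,0.001,-0.001,0.571,36],[0.67,-0.183,0.6,0.001,-0.001,0.571,36],[0.67,-0.183,0.6,0.001,-0.001,0.571,36],[0.67,-0.183,0.6,0.001,-0.001,0.571,36],[0.67,-0.183,0.6,0.001,-0.001,0.571,36],[0.67,-0.183,0.6,0.001,-0.001,0.571,36],[0.67,-0.183,0.6,0.001,-0.001,0.571,36],[0.67,-0.183,0.6,0.001,-0.001,0.571,36],[0.67,-0.183,0.6,0.001,-0.001,0.571,36]]'; python3 plan.py '395.5,198.4,7,-0.2';python3 - <<'E'
from h import *
p,d=snapshot("wrist");cv2.imwrite("pics/w3.png",p[...,::-1])
E
```

```text
time_s: 13.73
ee_pos: [395.8, 197.9, 97.4]
eef_rot: [3.14, 0.0, -0.206]
ft_force: [0.5, 0.1, 0.3]
opening: 35.7
gripper_force: 0.0
at [395.8 197.9  97.4] yaw -0.206 t 13.7 f [0.5 0.1 0.3] open 35.7 gf 0.0 j [ 0.36  0.34  2.03 -0.    0.77  2.14]
395.5,198.4,7,-0.2 -> [-0.0018 -0.003   0.4518] [ 0.0005  0.0001 -0.0018]
```

View pics/w3.png

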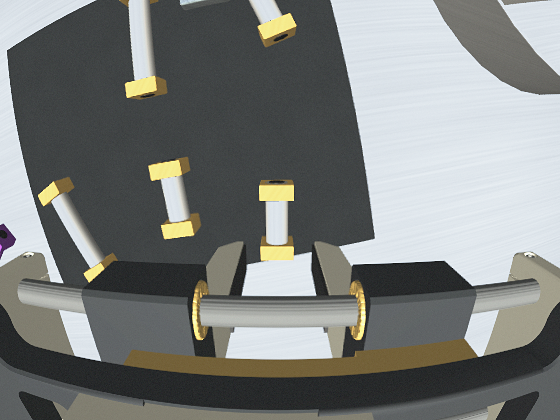

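The pipe at (277,220) is square and centred between the fingers. It's brass-collared and on the mat, so it's the right one. Descend and grip.

```bash
python3 -m inch '[[-0.002,-0.003,0.2,0,0,-0.002,36],[-0.002,-0.003,0.4,0,0,-0.002,36],[-0.002,-0.003,0.45,0,0,-0.002,36],[-0.002,-0.003,0.45,0,0,-0.002,36],[-0.002,-0.003,0.45,0,0,-0.002,8],[-0.002,-0.003,0.45,0,0,-0.002,8],[-0.002,-0.003,0.45,0,0,-0.002,8],[-0.002,-0.003,0.45,0,0,-0.002,8],[-0.002,-0.003,0.45,0,0,-0.002,8],[-0.002,-0.003,0.45,0,0,-0.002,8]]' 40; python3 plan.py
```

```text
time_s: 14.62
ee_pos: [395.3, 199.5, 9.1]
eef_rot: [3.142, -0.002, -0.194]
ft_force: [-1.0, -1.3, 9.0]
opening: 17.0
gripper_force: 40.0
at [395.3 199.5   9.1] yaw -0.194 t 14.6 f [-1.  -1.3  9. ] open 17.0 gf 40.0 j [ 0.36  0.52  2.06 -0.    0.55  2.13]
```

```bash
python3 -m inch '[[0,0,-0.2,0,0,0,8],[0,0,-0.4,0,0,0,8],[0,0,-0.6,0,0,0,8],[0,0,-0.6,0,0,0,8]]'; python3 plan.py '531.3,-135.8,130,0.161' '460,30,130,0'
```

```text
time_s: 14.95
ee_pos: [397.5, 200.6, 134.7]
eef_rot: [-3.137, -0.009, -0.194]
ft_force: [2.9, 0.6, -1.1]
opening: 16.9
gripper_force: 40.0
at [397.5 200.6 134.7] yaw -0.194 t 14.9 f [ 2.9  0.6 -1.1] open 16.9 gf 40.0 j [ 0.36  0.28  2.   -0.    0.85  2.13]
531.3,-135.8,130,0.161 -> [0.9797 1.5223 0.0254] [-0.0009 -0.0031 -0.1129]
460,30,130,0 -> [0.4704 0.7773 0.0241] [-0.0012 -0.0031 -0.0616]
```

```bash
python3 -m inch '[[0.5,0.95,0.02,0,-0.003,-0.113,8],[0.5,0.95,0.02,0,-0.003,-0.113,8],[0.5,0.95,0.02,0,-0.003,-0.113,8],[0.5,0.95,0.02,0,-0.003,-0.113,8],[0.5,0.95,0.02,0,-0.003,-0.113,8],[0.5,0.95,0.02,0,-0.003,-0.113,8]]'; python3 plan.py '531.3,-135.8,130,0.161'
```

```text
time_s: 15.45
ee_pos: [456.5, -9.3, 124.5]
eef_rot: [3.141, 0.009, 0.161]
ft_force: [-0.0, 1.0, -1.6]
opening: 16.7
gripper_force: 40.0
at [456.5  -9.3 124.5] yaw 0.161 t 15.4 f [-0.   1.  -1.6] open 16.7 gf 40.0 j [-0.12  0.32  1.97 -0.    0.86  1.29]
531.3,-135.8,130,0.161 -> [ 0.2675  0.6844 -0.0295] [ 0.0001  0.0027 -0.0001]
```

```bash
python3 -m inch '[[0.267,0.684,-0.03,0,0.003,0,8],[0.267,0.684,-0.03,0,0.003,0,8],[0.267,0.684,-0.03,0,0.003,0,8],[0.267,0.684,-0.03,0,0.003,0,8],[0.267,0.684,-0.03,0,0.003,0,8],[0.267,0.684,-0.03,0,0.003,0,8]]'; python3 plan.py '531.3,-135.8,15,0.161'
```

```text
time_s: 15.95
ee_pos: [530.5, -133.5, 129.4]
eef_rot: [-3.141, 0.0, 0.159]
ft_force: [0.8, 0.6, -2.5]
opening: 16.9
gripper_force: 40.0
at [ 530.5 -133.5  129.4] yaw 0.159 t 15.9 f [ 0.8  0.6 -2.5] open 16.9 gf 40.0 j [-0.33  0.46  1.74  0.    0.95  1.08]
531.3,-135.8,15,0.161 -> [0.0023 0.0122 0.5719] [-0.0002  0.0001 -0.0005]
```

```bash
python3 -m inch '[[0.002,0.008,0.2,0,0,0,8],[0.002,0.008,0.4,0,0,0,8],[0.002,0.008,0.5,0,0,0,8],[0.002,0.008,0.565,0,0,0,8],[0.002,0.008,0.565,0,0,0,8],[0.002,0.008,0.565,0,0,0,8]]'; python3 plan.py
```

```text
time_s: 16.45
ee_pos: [530.7, -133.3, 16.5]
eef_rot: [-3.141, 0.001, 0.162]
ft_force: [-0.6, 0.0, -0.2]
opening: 16.9
gripper_force: 40.0
at [ 530.7 -133.3   16.5] yaw 0.162 t 16.4 f [-0.6  0.  -0.2] open 16.9 gf 40.0 j [-0.33  0.63  1.79  0.    0.72  1.08]
```

```bash
python3 -m inch '[[0,0,0.005,0,0,0,28],[0,0,0.005,0,0,0,28],[0,0,0.005,0,0,0,28],[0,0,-0.2,0,0,0,28],[0,0,-0.4,0,0,0,28],[0,0,-0.6,0,0,0,28],[0,0,-0.6,0,0,0,28]]'; python3 plan.py '430.2,273.8,130,-0.069'
```

```text
time_s: 17.03
ee_pos: [534.7, -135.4, 144.1]
eef_rot: [3.137, -0.01, 0.161]
ft_force: [0.1, -0.8, 0.5]
opening: 28.3
gripper_force: 0.0
at [ 534.7 -135.4  144.1] yaw 0.161 t 17.0 f [ 0.1 -0.8  0.5] open 28.3 gf 0.0 j [-0.33  0.44  1.73  0.    0.97  1.08]
430.2,273.8,130,-0.069 -> [-0.1881 -2.1036  0.058 ] [ 0.0012 -0.0033  0.0732]
```

```bash
python3 -m inch '[[-0.1,-1,0.058,0,0,0.073,36],[-0.1,-1,0.058,0,0,0.073,36],[-0.1,-1,0.058,0,0,0.073,36],[-0.1,-1,0.058,0,0,0.073,36],[-0.1,-1,0.058,0,0,0.073,36],[-0.1,-1,0.058,0,0,0.073,36]]'; python3 plan.py '430.2,273.8,80,-0.069'; python3 pipes.py
```

```text
time_s: 17.53
ee_pos: [477.6, 64.3, 124.9]
eef_rot: [-3.14, 0.001, -0.064]
ft_force: [-0.2, -0.4, 0.1]
opening: 35.9
gripper_force: 0.0
at [477.6  64.3 124.9] yaw -0.064 t 17.5 f [-0.2 -0.4  0.1] open 35.9 gf 0.0 j [0.04 0.36 1.91 0.   0.87 1.67]
430.2,273.8,80,-0.069 -> [-0.3035 -1.0296  0.226 ] [-0.0003  0.0004  0.0014]
long [562.8 273.7  27.7] yaw -0.087 85.0
short [562.1 176.3  27.4] yaw 0.129 49.5
short [ 530.2 -133.2   30.5] yaw 0.135 48.4
long [421.6 380.9  27.7] yaw 0.286 85.0
short [430.1 274.   27.7] yaw -0.075 49.0
```

```bash
python3 -m inch '[[-0.303,-1,0.1,0,0,0.001,36],[-0.303,-1,0.22,0,0,0.001,36],[-0.303,-1,0.22,0,0,0.001,36],[-0.303,-1,0.22,0,0,0.001,36],[-0.303,-1,0.22,0,0,0.001,36],[-0.303,-1,0.22,0,0,0.001,36],[-0.303,-1,0.22,0,0,0.001,36]]'; python3 plan.py '430.2,273.9,8,-0.072'
```

```text
time_s: 18.17
ee_pos: [432.6, 264.6, 80.6]
eef_rot: [-3.141, 0.001, -0.069]
ft_force: [-0.2, -0.5, 1.2]
opening: 36.1
gripper_force: 0.0
at [432.6 264.6  80.6] yaw -0.069 t 18.2 f [-0.2 -0.5  1.2] open 36.1 gf 0.0 j [0.46 0.47 1.88 0.   0.8  2.1 ]
430.2,273.9,8,-0.072 -> [-0.0148 -0.0457  0.3632] [-0.0001  0.0002  0.001 ]
```

```bash
python3 -m inch '[[-0.015,-0.038,0.05,0,0,0.001,36],[-0.015,-0.038,0.05,0,0,0.001,36]]'; python3 plan.py '430.2,273.9,8,-0.072'
```

```text
time_s: 18.33
ee_pos: [430.2, 270.6, 69.9]
eef_rot: [3.142, 0.001, -0.076]
ft_force: [-0.3, -1.3, -0.1]
opening: 35.9
gripper_force: 0.0
at [430.2 270.6  69.9] yaw -0.076 t 18.3 f [-0.3 -1.3 -0.1] open 35.9 gf 0.0 j [0.47 0.49 1.88 0.   0.78 2.12]
430.2,273.9,8,-0.072 -> [-0.0011 -0.0164  0.3096] [ 0.      0.0004 -0.0014]
```

```bash
python3 -m inch '[[-0.001,-0.016,0.15,0,0,0,36],[-0.001,-0.016,0.305,0,0,0,36],[-0.001,-0.016,0.305,0,0,0,36],[-0.001,-0.016,0.305,0,0,0,8],[-0.001,-0.016,0.305,0,0,0,8],[-0.001,-0.016,0.305,0,0,0,8],[-0.001,-0.016,0.305,0,0,0,8],[-0.001,-0.016,0.305,0,0,0,8],[-0.001,-0.016,0.305,0,0,0,8]]'; python3 plan.py;  python3 -m inch '[[0,0,-0.2,0,0,0,8],[0,0,-0.4,0,0,0,8],[0,0,-0.6,0,0,0,8],[0,0,-0.6,0,0,0,8]]'; python3 plan.py '524.6,-94.3,130,0.161' '476,85,130,0.1'
```

```text
time_s: 19.08
ee_pos: [431.3, 274.8, 11.6]
eef_rot: [-3.14, -0.002, -0.075]
ft_force: [0.1, -4.0, 7.9]
opening: 17.2
gripper_force: 40.0
at [431.3 274.8  11.6] yaw -0.075 t 19.1 f [ 0.1 -4.   7.9] open 17.2 gf 40.0 j [0.48 0.6  1.89 0.   0.65 2.12]
time_s: 19.42
ee_pos: [433.4, 276.2, 137.5]
eef_rot: [-3.135, -0.009, -0.075]
ft_force: [0.9, 0.6, 0.9]
opening: 16.8
gripper_force: 40.0
at [433.4 276.2 137.5] yaw -0.075 t 19.4 f [0.9 0.6 0.9] open 16.8 gf 40.0 j [0.48 0.38 1.83 0.   0.92 2.12]
524.6,-94.3,130,0.161 -> [0.5923 1.8136 0.0312] [-0.0017 -0.0032 -0.075 ]
476,85,130,0.1 -> [0.2832 0.9377 0.034 ] [-0.0018 -0.0031 -0.0555]
```

```bash
python3 -m inch '[[0.3,0.95,0.03,0,0,-0.075,8],[0.3,0.95,0.03,0,0,-0.075,8],[0.3,0.95,0.03,0,0,-0.075,8],[0.3,0.95,0.03,0,0,-0.075,8],[0.3,0.95,0.03,0,0,-0.075,8],[0.3,0.95,0.03,0,0,-0.075,8]]'; python3 plan.py '524.6,-94.3,130,0.161'
```

```text
time_s: 19.92
ee_pos: [477.1, 75.2, 124.1]
eef_rot: [3.141, -0.001, 0.156]
ft_force: [0.6, 0.3, -1.6]
opening: 16.7
gripper_force: 40.0
at [477.1  75.2 124.1] yaw 0.156 t 19.9 f [ 0.6  0.3 -1.6] open 16.7 gf 40.0 j [ 0.06  0.36  1.91 -0.    0.87  1.48]
524.6,-94.3,130,0.161 -> [ 0.1025  0.8742 -0.0287] [ 0.0002 -0.0002 -0.0015]
```

```bash
python3 -m inch '[[0.102,0.874,-0.03,0,0,-0.001,8],[0.102,0.874,-0.03,0,0,-0.001,8],[0.102,0.874,-0.03,0,0,-0.001,8],[0.102,0.874,-0.03,0,0,-0.001,8],[0.102,0.874,-0.03,0,0,-0.001,8],[0.102,0.874,-0.03,0,0,-0.001,8],[0.102,0.874,-0.03,0,0,-0.001,8]]'; python3 plan.py '524.6,-93,17.5,0.161'
```

```text
time_s: 20.5
ee_pos: [523.7, -88.3, 129.7]
eef_rot: [-3.141, 0.001, 0.163]
ft_force: [0.4, 0.5, -1.5]
opening: 17.1
gripper_force: 40.0
at [523.7 -88.3 129.7] yaw 0.163 t 20.5 f [ 0.4  0.5 -1.5] open 17.1 gf 40.0 j [-0.25  0.43  1.78  0.    0.93  1.15]
524.6,-93,17.5,0.161 -> [0.0009 0.0243 0.5609] [-0.0003  0.0002  0.0007]
```

```bash
python3 -m inch '[[0.001,0.02,0.2,0,0,0,8],[0.001,0.02,0.4,0,0,0,8],[0.001,0.02,0.5,0,0,0,8],[0.001,0.02,0.56,0,0,0,8],[0.001,0.02,0.56,0,0,0,8],[0.001,0.02,0.56,0,0,0,8]]'; python3 plan.py
```

```text
time_s: 21.0
ee_pos: [524.9, -91.2, 17.9]
eef_rot: [-3.141, 0.001, 0.166]
ft_force: [0.5, -0.8, -1.1]
opening: 17.4
gripper_force: 40.0
at [524.9 -91.2  17.9] yaw 0.166 t 21.0 f [ 0.5 -0.8 -1.1] open 17.4 gf 40.0 j [-0.26  0.61  1.83  0.    0.7   1.15]
```

```bash
python3 -m inch '[[0,0,0.003,0,0,0,27],[0,0,0.003,0,0,0,27],[0,0,0.003,0,0,0,27],[0,0,-0.2,0,0,0,27],[0,0,-0.4,0,0,0,27],[0,0,-0.6,0,0,0,27],[0,0,-0.6,0,0,0,27]]'; python3 plan.py '560,176,130,0.2'; python3 pipes.py;python3 - <<'E'
from h import *
p,d=snapshot("top");cv2.imwrite("pics/top2.png",cv2.resize(p[150:270,200:360][...,::-1],(800,600),interpolation=cv2.INTER_CUBIC))
E
```

```text
time_s: 21.58
ee_pos: [528.4, -93.4, 145.2]
eef_rot: [3.137, -0.01, 0.164]
ft_force: [1.5, -0.9, 1.5]
opening: 26.6
gripper_force: 0.0
at [528.4 -93.4 145.2] yaw 0.164 t 21.6 f [ 1.5 -0.9  1.5] open 26.6 gf 0.0 j [-0.26  0.41  1.77  0.    0.95  1.14]
560,176,130,0.2 -> [ 0.3754 -1.3034  0.0744] [ 0.0014 -0.0032 -0.0114]
long [562.8 273.9  27.8] yaw -0.084 85.4
short [562.7 173.5  28. ] yaw 0.244 49.0
long [421.8 380.7  27.7] yaw 0.286 84.8
```

View pics/top2.png

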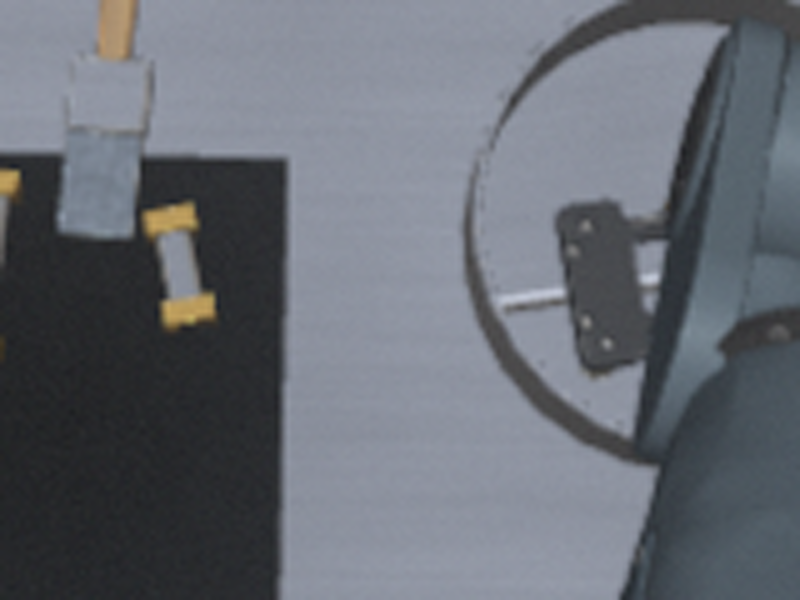

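The last short pipe lies at crop (180,265), and the brush's end is at (97,240), just beyond its middle. I'll grasp a few mm towards the robot so the finger clears the brush.

```bash
python3 -m inch '[[0.37,-0.9,0.05,0,-0.003,-0.02,31],[0.37,-0.9,0.05,0,-0.003,-0.02,31],[0.37,-0.9,0.05,0,-0.003,-0.02,31],[0.37,-0.9,0.05,0,-0.003,-0.02,31],[0.37,-0.9,0.05,0,-0.003,-0.02,31],[0.37,-0.9,0.05,0,-0.003,-0.02,31]]'; python3 plan.py '558.8,172.7,70,0.24'
```

```text
time_s: 22.18
ee_pos: [568.2, 101.5, 125.9]
eef_rot: [-3.14, 0.012, 0.231]
ft_force: [0.5, -0.9, -0.4]
opening: 30.8
gripper_force: 0.0
at [568.2 101.5 125.9] yaw 0.231 t 22.2 f [ 0.5 -0.9 -0.4] open 30.8 gf 0.0 j [0.1  0.51 1.65 0.   0.99 1.44]
558.8,172.7,70,0.24 -> [ 0.0389 -0.3566  0.2798] [-0.0006  0.0037 -0.0029]
```

```bash
python3 -m inch '[[0.039,-0.357,0.2,0,0.004,-0.002,31],[0.039,-0.357,0.28,0,0.004,-0.002,31],[0.039,-0.357,0.28,0,0.004,-0.002,31],[0.039,-0.357,0.28,0,0.004,-0.002,31]]'; python3 plan.py '558.8,172.9,11,0.24'
```

```text
time_s: 22.52
ee_pos: [557.2, 169.1, 68.6]
eef_rot: [-3.141, 0.003, 0.235]
ft_force: [0.6, -0.9, -0.2]
opening: 31.1
gripper_force: 0.0
at [557.2 169.1  68.6] yaw 0.235 t 22.5 f [ 0.6 -0.9 -0.2] open 31.1 gf 0.0 j [0.21 0.6  1.68 0.   0.87 1.55]
558.8,172.9,11,0.24 -> [ 0.0132 -0.0165  0.2882] [-0.0003  0.001  -0.0015]
```

```bash
python3 -m inch '[[0.008,-0.012,0.15,0,0,0,31],[0.008,-0.012,0.29,0,0,0,31],[0.008,-0.012,0.29,0,0,0,31],[0.008,-0.012,0.29,0,0,0,8],[0.008,-0.012,0.29,0,0,0,8],[0.008,-0.012,0.29,0,0,0,8],[0.008,-0.012,0.29,0,0,0,8],[0.008,-0.012,0.29,0,0,0,8]]'; python3 plan.py;  python3 -m inch '[[0,0,-0.2,0,0,0,8],[0,0,-0.4,0,0,0,8],[0,0,-0.6,0,0,0,8],[0,0,-0.6,0,0,0,8]]'; python3 plan.py '518,-53,130,0.161'
```

```text
time_s: 23.18
ee_pos: [561.9, 170.9, 15.7]
eef_rot: [-3.141, -0.006, 0.233]
ft_force: [-0.9, -3.5, 6.8]
opening: 17.2
gripper_force: 40.0
at [561.9 170.9  15.7] yaw 0.233 t 23.2 f [-0.9 -3.5  6.8] open 17.2 gf 40.0 j [0.22 0.69 1.69 0.   0.76 1.55]
time_s: 23.52
ee_pos: [564.0, 171.8, 142.3]
eef_rot: [-3.141, -0.015, 0.233]
ft_force: [1.2, 0.3, -0.1]
opening: 16.8
gripper_force: 40.0
at [564.  171.8 142.3] yaw 0.233 t 23.5 f [ 1.2  0.3 -0.1] open 16.8 gf 40.0 j [0.22 0.5  1.63 0.   1.   1.55]
518,-53,130,0.161 -> [-0.4845  1.0403  0.0533] [-0.0004 -0.0048  0.023 ]
```

```bash
python3 plan.py; python3 - <<'E'
from h import *
c=camera_params("wrist");p,d=snapshot("wrist");cv2.imwrite("pics/w4.png",p[150:420][...,::-1])
pt,_=snapshot("scene");cv2.imwrite("pics/s4.png",cv2.resize(pt[120:280,240:440][...,::-1],(750,600),interpolation=cv2.INTER_CUBIC))
E
```

```text
at [564.  171.8 142.3] yaw 0.233 t 23.5 f [ 1.2  0.3 -0.1] open 16.8 gf 40.0 j [0.22 0.5  1.63 0.   1.   1.55]
```

View pics/s4.png

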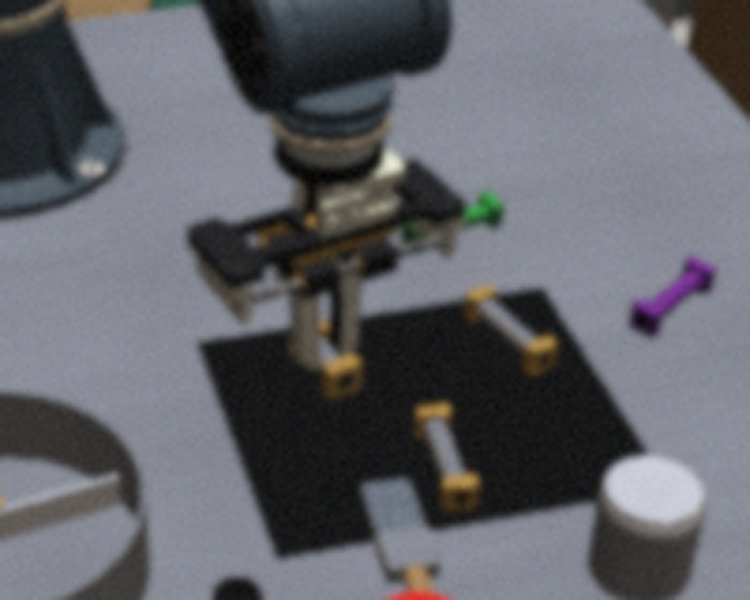

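The scene crop shows the short pipe held level near the fingertips at (335,355). The two long pipes are still on the mat and the brush hasn't moved. Carrying on to the pot.

```bash
python3 -m inch '[[-0.484,0.95,0.04,0,0,0.023,8],[-0.484,0.95,0.04,0,0,0.023,8],[-0.484,0.95,0.04,0,0,0.023,8],[-0.484,0.95,0.04,0,0,0.023,8],[-0.484,0.95,0.04,0,0,0.023,8],[-0.484,0.95,0.04,0,0,0.023,8],[-0.484,0.95,0.04,0,0,0.023,8]]'; python3 plan.py '516.5,-53,60,0.161'; python3 pipes.py
```

```text
time_s: 24.2
ee_pos: [508.9, -38.1, 124.3]
eef_rot: [-3.14, -0.0, 0.157]
ft_force: [-0.5, -0.0, -2.2]
opening: 16.6
gripper_force: 40.0
at [508.9 -38.1 124.3] yaw 0.157 t 24.2 f [-0.5 -0.  -2.2] open 16.6 gf 40.0 j [-0.17  0.4   1.84  0.    0.9   1.25]
516.5,-53,60,0.161 -> [0.0257 0.08   0.3213] [-0.0006 -0.0001 -0.0012]
long [563.  273.8  27.6] yaw -0.084 85.3
long [421.7 380.7  27.5] yaw 0.288 85.2
```

```bash
python3 -m inch '[[0.028,0.082,0.2,0,0,0,8],[0.028,0.082,0.4,0,0,0,8],[0.028,0.082,0.49,0,0,0,8],[0.028,0.082,0.49,0,0,0,8],[0.028,0.082,0.49,0,0,0,8],[0.028,0.082,0.49,0,0,0,8],[0.028,0.082,0.49,0,0,0,8],[0.028,0.082,0.49,0,0,0,8]]'; python3 plan.py '517.5,-53.5,16,0.161'
```

```text
time_s: 24.92
ee_pos: [518.8, -50.9, 27.7]
eef_rot: [-3.141, -0.003, 0.162]
ft_force: [-0.1, -1.2, -0.9]
opening: 17.2
gripper_force: 40.0
at [518.8 -50.9  27.7] yaw 0.162 t 24.9 f [-0.1 -1.2 -0.9] open 17.2 gf 40.0 j [-0.19  0.58  1.86  0.    0.7   1.22]
517.5,-53.5,16,0.161 -> [-0.0086  0.0119  0.0584] [-0.0003 -0.001   0.0002]
```

```bash
python3 -m inch '[[-0.004,0.012,0.02,0,0,0,8],[-0.004,0.012,0.035,0,0,0,8],[-0.004,0.012,0.035,0,0,0,8]]'; python3 plan.py; python3 -m inch '[[0,0,0.01,0,0,0,8],[0,0,0.01,0,0,0,8]]'; python3 plan.py
```

```text
time_s: 25.17
ee_pos: [519.2, -54.1, 21.1]
eef_rot: [-3.141, -0.005, 0.161]
ft_force: [0.0, 1.3, 8.8]
opening: 17.0
gripper_force: 40.0
at [519.2 -54.1  21.1] yaw 0.161 t 25.2 f [0.  1.3 8.8] open 17.0 gf 40.0 j [-0.19  0.59  1.86  0.    0.68  1.21]
time_s: 25.33
ee_pos: [519.7, -54.2, 20.4]
eef_rot: [-3.142, -0.006, 0.161]
ft_force: [-4.0, 2.4, 26.7]
opening: 16.8
gripper_force: 40.0
at [519.7 -54.2  20.4] yaw 0.161 t 25.3 f [-4.   2.4 26.7] open 16.8 gf 40.0 j [-0.19  0.59  1.86  0.    0.68  1.21]
```

Touching the floor at z 21. Release and lift.

```bash
python3 -m inch '[[0,0,-0.008,0,0,0,27],[0,0,-0.008,0,0,0,27],[0,0,-0.008,0,0,0,27],[0,0,-0.2,0,0,0,27],[0,0,-0.4,0,0,0,27],[0,0,-0.55,0,0,0,27],[0,0,-0.55,0,0,0,36],[0,0,-0.55,0,0,0,36],[0,0,-0.55,0,0,0,36]]'; python3 plan.py '562.9,273.8,120,-0.087' '545,130,120,-0.087'
```

```text
time_s: 26.08
ee_pos: [517.2, -54.0, 127.3]
eef_rot: [-3.14, -0.001, 0.161]
ft_force: [1.3, -0.1, -0.2]
opening: 35.5
gripper_force: 0.0
at [517.2 -54.  127.3] yaw 0.161 t 26.1 f [ 1.3 -0.1 -0.2] open 35.5 gf 0.0 j [-0.19  0.41  1.81  0.    0.91  1.21]
562.9,273.8,120,-0.087 -> [ 0.4878 -1.5813  0.0395] [-0.0005 -0.0004  0.0789]
545,130,120,-0.087 -> [ 0.2843 -0.8859  0.0382] [-0.0005 -0.0004  0.0789]
```

```bash
python3 -m inch '[[0.28,-0.95,0.03,0,0,0.079,36],[0.28,-0.95,0.03,0,0,0.079,36],[0.28,-0.95,0.03,0,0,0.079,36],[0.28,-0.95,0.03,0,0,0.079,36],[0.28,-0.95,0.03,0,0,0.079,36],[0.28,-0.95,0.03,0,0,0.079,36]]'; python3 plan.py '560,273.8,70,-0.087'; python3 pipes.py
```

```text
time_s: 26.58
ee_pos: [542.0, 147.9, 120.5]
eef_rot: [-3.14, 0.0, -0.083]
ft_force: [0.1, 0.4, -0.6]
opening: 35.8
gripper_force: 0.0
at [542.  147.9 120.5] yaw -0.083 t 26.6 f [ 0.1  0.4 -0.6] open 35.8 gf 0.0 j [0.18 0.49 1.71 0.   0.94 1.83]
560,273.8,70,-0.087 -> [ 0.0377 -0.6342  0.254 ] [-0.0007  0.0001  0.0013]
long [563.2 275.9  28. ] yaw -0.034 85.5
long [550.7 -89.7  30.5] yaw -1.488 80.3
short [ 550.1 -108.9   30.1] yaw -1.387 42.2
short [ 530.  -132.9   30.7] yaw 0.136 48.3
short [523.1 -53.4  30.5] yaw 0.15 49.1
short [522.4 -91.7  30.2] yaw 0.146 48.3
long [502.5 -96.6  30.7] yaw -1.479 79.5
long [421.7 380.8  28. ] yaw 0.283 84.9
```

All three short pipes lie in their slots. Next, the long pipe at (563, 274).

```bash
python3 -m inch '[[0.038,-0.634,0.2,0,0,0.001,34],[0.038,-0.634,0.25,0,0,0.001,34],[0.038,-0.634,0.25,0,0,0.001,34],[0.038,-0.634,0.25,0,0,0.001,34],[0.038,-0.634,0.25,0,0,0.001,34],[0.038,-0.634,0.25,0,0,0.001,34],[0.038,-0.634,0.25,0,0,0.001,34]]'; python3 plan.py '560,274,9,-0.087'
```

```text
time_s: 27.22
ee_pos: [561.5, 266.4, 72.9]
eef_rot: [-3.14, -0.002, -0.092]
ft_force: [0.2, 0.3, 0.1]
opening: 34.1
gripper_force: 0.0
at [561.5 266.4  72.9] yaw -0.092 t 27.2 f [0.2 0.3 0.1] open 34.1 gf 0.0 j [0.37 0.65 1.57 0.   0.92 2.03]
560,274,9,-0.087 -> [-0.0114 -0.0366  0.3193] [-0.0004 -0.0006 -0.0015]
```

```bash
python3 -m inch '[[0,0,0,0,0,0,34],[0,0,0,0,0,0,34],[0,0,0,0,0,0,34]]'; python3 plan.py '560,274,9,-0.087'
```

```text
time_s: 27.47
ee_pos: [561.8, 267.3, 73.5]
eef_rot: [-3.14, -0.003, -0.091]
ft_force: [0.3, -0.4, 0.3]
opening: 33.9
gripper_force: 0.0
at [561.8 267.3  73.5] yaw -0.091 t 27.5 f [ 0.3 -0.4  0.3] open 33.9 gf 0.0 j [0.37 0.65 1.57 0.   0.92 2.03]
560,274,9,-0.087 -> [-0.0128 -0.0317  0.3225] [-0.0006 -0.0009 -0.0014]
```

```bash
python3 -m inch '[[-0.013,-0.032,0.05,0,0,-0.001,34],[-0.013,-0.032,0.15,0,0,-0.001,34],[-0.013,-0.032,0.3,0,0,-0.001,34],[-0.013,-0.032,0.32,0,0,-0.001,34],[-0.013,-0.032,0.32,0,0,-0.001,34],[-0.013,-0.032,0.32,0,0,-0.001,34]]'; python3 plan.py
```

```text
time_s: 27.97
ee_pos: [559.8, 275.1, 9.5]
eef_rot: [-3.14, -0.002, -0.087]
ft_force: [0.0, 0.7, 0.4]
opening: 34.1
gripper_force: 0.0
at [559.8 275.1   9.5] yaw -0.087 t 28.0 f [0.  0.7 0.4] open 34.1 gf 0.0 j [0.38 0.75 1.58 0.   0.81 2.04]
```

```bash
python3 -m inch '[[0,0,0,0,0,0,8],[0,0,0,0,0,0,8],[0,0,0,0,0,0,8],[0,0,0,0,0,0,8],[0,0,0,0,0,0,8]]'; python3 plan.py;  python3 -m inch '[[0,0,-0.2,0,0,0,8],[0,0,-0.4,0,0,0,8],[0,0,-0.6,0,0,0,8],[0,0,-0.6,0,0,0,8],[0,0,-0.6,0,0,0,8],[0,0,-0.6,0,0,0,8]]'; python3 plan.py '626.9,-87.9,130,0.161'
```

```text
time_s: 28.38
ee_pos: [560.2, 275.1, 10.0]
eef_rot: [-3.139, -0.004, -0.087]
ft_force: [-1.3, -0.6, 6.3]
opening: 17.1
gripper_force: 40.0
at [560.2 275.1  10. ] yaw -0.087 t 28.4 f [-1.3 -0.6  6.3] open 17.1 gf 40.0 j [0.38 0.74 1.58 0.   0.81 2.04]
time_s: 28.88
ee_pos: [558.8, 274.5, 128.3]
eef_rot: [-3.14, -0.001, -0.087]
ft_force: [-0.6, 0.5, -1.7]
opening: 16.8
gripper_force: 40.0
at [558.8 274.5 128.3] yaw -0.087 t 28.9 f [-0.6  0.5 -1.7] open 16.8 gf 40.0 j [0.38 0.58 1.53 0.   1.03 2.04]
626.9,-87.9,130,0.161 -> [ 0.4973  1.7755 -0.0101] [-0.0003 -0.0005 -0.079 ]
```

```bash
python3 -m inch '[[0.25,0.9,0,0,0,-0.079,8],[0.25,0.9,0,0,0,-0.079,8],[0.25,0.9,0,0,0,-0.079,8],[0.25,0.9,0,0,0,-0.079,8],[0.25,0.9,0,0,0,-0.079,8],[0.25,0.9,0,0,0,-0.079,8],[0.25,0.9,0,0,0,-0.079,8]]'; python3 plan.py '624,-88.4,130,0.161'
```

```text
time_s: 29.47
ee_pos: [592.7, 89.9, 127.0]
eef_rot: [-3.14, 0.0, 0.159]
ft_force: [0.1, 1.0, -1.1]
opening: 16.9
gripper_force: 40.0
at [592.7  89.9 127. ] yaw 0.159 t 29.5 f [ 0.1  1.  -1.1] open 16.9 gf 40.0 j [0.07 0.54 1.6  0.   1.   1.48]
624,-88.4,130,0.161 -> [ 0.0137  0.9049 -0.0164] [-0.0005  0.0001 -0.0008]
```

```bash
python3 -m inch '[[0.014,0.905,-0.015,0,0,-0.001,8],[0.014,0.905,-0.015,0,0,-0.001,8],[0.014,0.905,-0.015,0,0,-0.001,8],[0.014,0.905,-0.015,0,0,-0.001,8],[0.014,0.905,-0.015,0,0,-0.001,8],[0.014,0.905,-0.015,0,0,-0.001,8],[0.014,0.905,-0.015,0,0,-0.001,8],[0.014,0.905,-0.015,0,0,-0.001,8]]'; python3 plan.py '624,-88.4,18,0.161'
```

```text
time_s: 30.13
ee_pos: [624.8, -85.1, 130.8]
eef_rot: [-3.14, -0.001, 0.166]
ft_force: [-0.4, 1.4, -1.6]
opening: 17.0
gripper_force: 40.0
at [624.8 -85.1 130.8] yaw 0.166 t 30.1 f [-0.4  1.4 -1.6] open 17.0 gf 40.0 j [-0.21  0.59  1.51  0.    1.04  1.19]
624,-88.4,18,0.161 -> [-0.0074  0.0166  0.5642] [-0.0006 -0.0004  0.0015]
```

```bash
python3 -m inch '[[-0.007,0.016,0.2,0,0,0.001,8],[-0.007,0.016,0.4,0,0,0.001,8],[-0.007,0.016,0.5,0,0,0.001,8],[-0.007,0.016,0.567,0,0,0.001,8],[-0.007,0.016,0.567,0,0,0.001,8],[-0.007,0.016,0.567,0,0,0.001,8],[-0.007,0.016,0.567,0,0,0.001,8]]'; python3 plan.py
```

```text
time_s: 30.72
ee_pos: [625.7, -90.0, 19.8]
eef_rot: [-3.141, -0.005, 0.162]
ft_force: [-0.2, -1.1, -1.2]
opening: 16.8
gripper_force: 39.8
at [625.7 -90.   19.8] yaw 0.162 t 30.7 f [-0.2 -1.1 -1.2] open 16.8 gf 39.8 j [-0.22  0.74  1.56  0.    0.84  1.19]
```

```bash
python3 -m inch '[[0,0,0.008,0,0,0,8],[0,0,0.008,0,0,0,8],[0,0,0.008,0,0,0,8]]'; python3 -m inch '[[0,0,0,0,0,0,28],[0,0,0,0,0,0,28],[0,0,0,0,0,0,28],[0,0,-0.2,0,0,0,28],[0,0,-0.4,0,0,0,28],[0,0,-0.57,0,0,0,28],[0,0,-0.57,0,0,0,36],[0,0,-0.57,0,0,0,36],[0,0,-0.57,0,0,0,36]]'; python3 plan.py '421.7,380.8,120,0.285'
```

```text
time_s: 30.97
ee_pos: [625.0, -90.5, 17.4]
eef_rot: [-3.141, -0.004, 0.161]
ft_force: [0.7, -0.5, -1.7]
opening: 17.0
gripper_force: 39.8
time_s: 31.72
ee_pos: [624.0, -90.5, 130.0]
eef_rot: [-3.14, -0.002, 0.161]
ft_force: [-0.9, 0.3, -0.8]
opening: 35.6
gripper_force: 0.0
at [624.  -90.5 130. ] yaw 0.161 t 31.7 f [-0.9  0.3 -0.8] open 35.6 gf 0.0 j [-0.22  0.59  1.51  0.    1.04  1.19]
421.7,380.8,120,0.285 -> [-0.6208 -2.4879  0.0519] [-0.0004 -0.0007 -0.0395]
```

```bash
python3 -m inch '[[-0.25,-1,0.03,0,0,-0.04,36],[-0.25,-1,0.03,0,0,-0.04,36],[-0.25,-1,0.03,0,0,-0.04,36],[-0.25,-1,0.03,0,0,-0.04,36],[-0.25,-1,0.03,0,0,-0.04,36],[-0.25,-1,0.03,0,0,-0.04,36],[-0.25,-1,0.03,0,0,-0.04,36]]'; python3 -m inch '[[-0.25,-1,0,0,0,0,36],[-0.25,-1,0,0,0,0,36],[-0.25,-1,0,0,0,0,36],[-0.25,-1,0,0,0,0,36],[-0.25,-1,0,0,0,0,36],[-0.25,-1,0,0,0,0,36],[-0.25,-1,0,0,0,0,36]]'; python3 plan.py '421.7,380.8,80,0.285'; python3 pipes.py
```

```text
time_s: 32.3
ee_pos: [541.6, 100.3, 123.3]
eef_rot: [-3.14, -0.0, 0.29]
ft_force: [-0.4, -0.3, 0.7]
opening: 35.7
gripper_force: 0.0
time_s: 32.88
ee_pos: [438.1, 277.0, 123.9]
eef_rot: [-3.141, -0.002, 0.289]
ft_force: [0.1, -0.7, -0.1]
opening: 36.0
gripper_force: 0.0
at [438.1 277.  123.9] yaw 0.289 t 32.9 f [ 0.1 -0.7 -0.1] open 36.0 gf 0.0 j [ 0.47  0.42  1.82 -0.    0.9   1.76]
421.7,380.8,80,0.285 -> [ 0.0689 -0.521   0.2197] [-0.0001 -0.0005  0.0012]
long [627.1 -89.5  30. ] yaw 0.142 84.4
short [ 569.7 -112.7   30.7] yaw 0.836 46.5
long [ 545.9 -116.1   30.1] yaw 0.481 89.0
long [541.9 -95.6  30.2] yaw 0.003 86.8
long [550.7 -89.9  31.3] yaw -1.485 80.3
short [ 550.1 -109.1   30.7] yaw -1.38 42.5
short [ 530.3 -133.3   30.8] yaw 0.14 48.2
short [523.  -53.5  30.7] yaw 0.144 49.1
short [522.3 -91.9  30.2] yaw 0.157 48.2
long [502.5 -96.8  30.3] yaw -1.474 80.1
```

```bash
python3 -m inch '[[0.069,-0.53,0.2,0,0,0.001,36],[0.069,-0.53,0.22,0,0,0.001,36],[0.069,-0.53,0.22,0,0,0.001,36],[0.069,-0.53,0.22,0,0,0.001,36],[0.069,-0.53,0.22,0,0,0.001,36],[0.069,-0.53,0.22,0,0,0.001,36],[0.069,-0.53,0.22,0,0,0.001,36]]'; python3 plan.py '421.7,380.8,9,0.285'; python3 - <<'E'
from h import *
p,d=snapshot("wrist");cv2.imwrite("pics/w5.png",p[...,::-1])
E
```

```text
time_s: 33.52
ee_pos: [422.9, 380.8, 81.1]
eef_rot: [-3.141, -0.003, 0.281]
ft_force: [0.1, -0.1, -0.4]
opening: 36.4
gripper_force: 0.0
at [422.9 380.8  81.1] yaw 0.281 t 33.5 f [ 0.1 -0.1 -0.4] open 36.4 gf 0.0 j [ 0.65  0.56  1.71 -0.    0.87  1.94]
421.7,380.8,9,0.285 -> [-0.007  -0.0017  0.3602] [-0.0002 -0.001  -0.0012]
```

View pics/w5.png

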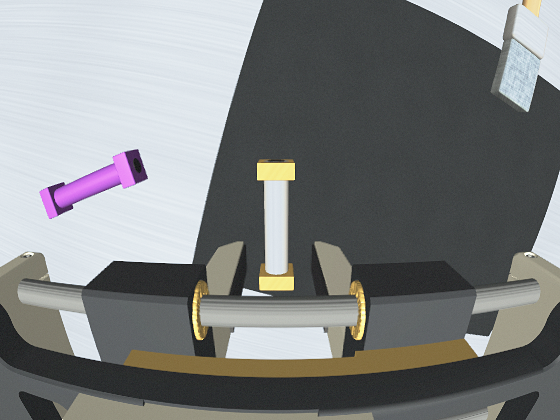

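The last long pipe is at (276,222), centred between the fingers, and the mat is otherwise empty. Gripping it.

```bash
python3 -m inch '[[-0.007,-0.004,0.2,0,0,-0.001,36],[-0.007,-0.004,0.36,0,0,-0.001,36],[-0.007,-0.004,0.36,0,0,-0.001,36],[-0.007,-0.004,0.36,0,0,-0.001,36],[-0.007,-0.004,0.36,0,0,-0.001,36],[-0.007,-0.004,0.36,0,0,-0.001,8],[-0.007,-0.004,0.36,0,0,-0.001,8],[-0.007,-0.004,0.36,0,0,-0.001,8],[-0.007,-0.004,0.36,0,0,-0.001,8],[-0.007,-0.004,0.36,0,0,-0.001,8]]'; python3 plan.py;  python3 -m inch '[[0,0,-0.2,0,0,0,8],[0,0,-0.4,0,0,0,8],[0,0,-0.6,0,0,0,8],[0,0,-0.6,0,0,0,8],[0,0,-0.6,0,0,0,8],[0,0,-0.6,0,0,0,8]]'; python3 plan.py '619.8,-44.5,130,0.161'
```

```text
time_s: 34.4
ee_pos: [420.8, 382.9, 9.7]
eef_rot: [-3.141, -0.004, 0.287]
ft_force: [-1.2, -2.1, 7.3]
opening: 17.0
gripper_force: 40.0
at [420.8 382.9   9.7] yaw 0.287 t 34.4 f [-1.2 -2.1  7.3] open 17.0 gf 40.0 j [ 0.66  0.67  1.74 -0.    0.73  1.94]
time_s: 34.9
ee_pos: [419.6, 382.1, 128.0]
eef_rot: [-3.141, -0.002, 0.287]
ft_force: [0.1, 0.0, -2.2]
opening: 17.1
gripper_force: 40.0
at [419.6 382.1 128. ] yaw 0.287 t 34.9 f [ 0.1  0.  -2.2] open 17.1 gf 40.0 j [ 0.66  0.49  1.69 -0.    0.96  1.94]
619.8,-44.5,130,0.161 -> [ 0.3571  2.3291 -0.0101] [-0.0001 -0.0005  0.04  ]
```

```bash
python3 -m inch '[[0.15,1,0,0,0,0.04,8],[0.15,1,0,0,0,0.04,8],[0.15,1,0,0,0,0.04,8],[0.15,1,0,0,0,0.04,8],[0.15,1,0,0,0,0.04,8],[0.15,1,0,0,0,0.04,8],[0.15,1,0,0,0,0.04,8]]'; python3 plan.py '619.8,-44.5,130,0.161'
```

```text
time_s: 35.48
ee_pos: [505.1, 197.5, 126.9]
eef_rot: [-3.141, 0.001, 0.158]
ft_force: [-0.2, 0.1, -1.7]
opening: 16.9
gripper_force: 40.0
at [505.1 197.5 126.9] yaw 0.158 t 35.5 f [-0.2  0.1 -1.7] open 16.9 gf 40.0 j [0.29 0.45 1.76 0.   0.94 1.7 ]
619.8,-44.5,130,0.161 -> [ 0.3761  1.2849 -0.0167] [-0.0002  0.0002 -0.001 ]
```

```bash
python3 -m inch '[[0.3,1,-0.015,0,0,0,8],[0.3,1,-0.015,0,0,0,8],[0.3,1,-0.015,0,0,0,8],[0.3,1,-0.015,0,0,0,8],[0.3,1,-0.015,0,0,0,8],[0.3,1,-0.015,0,0,0,8],[0.3,1,-0.015,0,0,0,8]]'; python3 plan.py '619.8,-44.5,130,0.161'
```

```text
time_s: 36.07
ee_pos: [596.5, 10.8, 130.1]
eef_rot: [-3.14, -0.0, 0.159]
ft_force: [-0.1, 0.4, -1.9]
opening: 16.9
gripper_force: 40.0
at [596.5  10.8 130.1] yaw 0.159 t 36.1 f [-0.1  0.4 -1.9] open 16.9 gf 40.0 j [-0.06  0.53  1.61  0.    1.    1.35]
619.8,-44.5,130,0.161 -> [7.120e-02 2.917e-01 1.000e-04] [-0.0005 -0.0002 -0.0006]
```

```bash
python3 -m inch '[[0.07,0.29,0,0,0,-0.001,8],[0.07,0.29,0,0,0,-0.001,8],[0.07,0.29,0,0,0,-0.001,8],[0.07,0.29,0,0,0,-0.001,8],[0.07,0.29,0,0,0,-0.001,8]]'; python3 plan.py '619.8,-44.5,17,0.161'
```

```text
time_s: 36.48
ee_pos: [619.0, -41.6, 130.9]
eef_rot: [-3.14, -0.001, 0.166]
ft_force: [-0.3, -0.4, -2.1]
opening: 17.3
gripper_force: 40.0
at [619.  -41.6 130.9] yaw 0.166 t 36.5 f [-0.3 -0.4 -2.1] open 17.3 gf 40.0 j [-0.14  0.57  1.54  0.    1.03  1.26]
619.8,-44.5,17,0.161 -> [0.001  0.0161 0.5694] [-0.0006 -0.0003  0.0015]
```

```bash
python3 -m inch '[[0.001,0.005,0.2,0,0,0.001,8],[0.001,0.005,0.4,0,0,0.001,8],[0.001,0.005,0.5,0,0,0.001,8],[0.001,0.005,0.57,0,0,0.001,8],[0.001,0.005,0.57,0,0,0.001,8],[0.001,0.005,0.57,0,0,0.001,8],[0.001,0.005,0.575,0,0,0.001,8],[0.001,0.005,0.575,0,0,0.001,8]]'; python3 plan.py
```

```text
time_s: 37.15
ee_pos: [621.4, -44.3, 18.2]
eef_rot: [-3.141, -0.005, 0.161]
ft_force: [-0.7, 0.2, -1.3]
opening: 17.0
gripper_force: 39.9
at [621.4 -44.3  18.2] yaw 0.161 t 37.1 f [-0.7  0.2 -1.3] open 17.0 gf 39.9 j [-0.15  0.73  1.58  0.    0.82  1.26]
```

```bash
python3 -m inch '[[0,0,0.006,0,0,0,8],[0,0,0.006,0,0,0,8],[0,0,0.006,0,0,0,28],[0,0,0.006,0,0,0,28],[0,0,0.006,0,0,0,28],[0,0,-0.2,0,0,0,28],[0,0,-0.4,0,0,0,28],[0,0,-0.6,0,0,0,28],[0,0,-0.8,0,0,0,36],[0,0,-0.8,0,0,0,36],[0,0,-0.8,0,0,0,36]]'; python3 plan.py '550,130,170,0.161'
```

```text
time_s: 38.07
ee_pos: [621.1, -44.8, 179.1]
eef_rot: [3.141, -0.007, 0.161]
ft_force: [-0.2, 0.6, -0.8]
opening: 35.9
gripper_force: 0.0
at [621.1 -44.8 179.1] yaw 0.161 t 38.1 f [-0.2  0.6 -0.8] open 35.9 gf 0.0 j [-0.15  0.52  1.5   0.    1.12  1.26]
550,130,170,0.161 -> [-0.2114 -0.92    0.0434] [ 0.0001 -0.0023 -0.    ]
```

Stepping aside to check the whole pot from above.

```bash
python3 -m inch '[[-0.2,-0.95,-0.05,0,0,0,50],[-0.2,-0.95,-0.05,0,0,0,50],[-0.2,-0.95,-0.05,0,0,0,50],[-0.2,-0.95,-0.05,0,0,0,50],[-0.2,-0.95,-0.05,0,0,0,50],[-0.2,-0.95,-0.05,0,0,0,50],[-0.2,-0.95,-0.05,0,0,0,50]]'; python3 plan.py '660,-100,195,1.08' '660.7,-277.4,195,1.08'; python3 pipes.py; python3 - <<'E'
from h import *
p,d=snapshot("top");cv2.imwrite("pics/top3.png",cv2.resize(p[120:285,280:500][...,::-1],(800,600),interpolation=cv2.INTER_CUBIC))
E
```

```text
time_s: 38.65
ee_pos: [549.2, 137.4, 185.5]
eef_rot: [-3.141, -0.001, 0.163]
ft_force: [0.4, -0.6, 1.0]
opening: 49.9
gripper_force: 0.0
at [549.2 137.4 185.5] yaw 0.163 t 38.6 f [ 0.4 -0.6  1. ] open 49.9 gf 0.0 j [0.16 0.42 1.64 0.   1.08 1.57]
660,-100,195,1.08 -> [ 0.3535  1.2611 -0.0486] [-2.000e-04 -3.000e-04 -2.918e-01]
660.7,-277.4,195,1.08 -> [ 0.2127  2.1369 -0.0495] [-2.000e-04 -3.000e-04 -2.918e-01]
short [665.6 -60.5  30.5] yaw -1.429 45.7
long [627.1 -89.2  30.5] yaw 0.143 84.3
long [620.7 -44.1  30.3] yaw 0.149 84.3
short [582.2 -72.8  30.3] yaw -1.431 45.2
short [ 569.7 -112.5   30.6] yaw 0.838 46.7
long [ 545.9 -115.9   30.5] yaw 0.484 89.2
long [541.9 -95.3  30.3] yaw 0.003 87.0
long [566.6 -90.2  30.4] yaw 1.267 83.3
short [562.6 -69.4  30.2] yaw 0.857 50.3
long [539.  -53.7  30. ] yaw 0.083 80.5
long [550.8 -90.1  30.8] yaw -1.487 79.9
short [ 550.1 -109.2   30.6] yaw -1.38 42.2
short [ 530.2 -133.3   30.6] yaw 0.14 48.2
short [523.1 -53.7  30.5] yaw 0.14 49.0
short [522.2 -91.9  30.3] yaw 0.145 48.3
long [502.6 -96.9  30.2] yaw -1.477 79.9
```

View pics/top3.png

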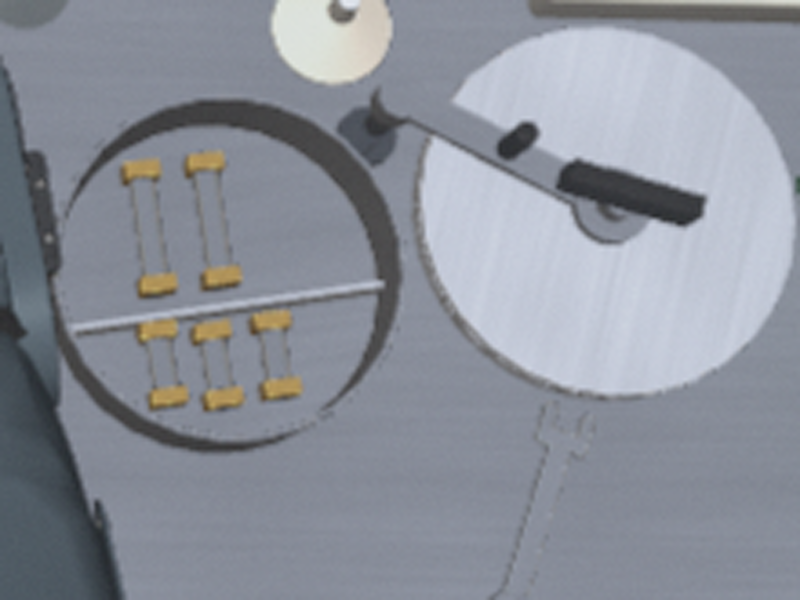

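All five pipes lie flat and square: long ones at (150,230) and (215,220), short ones at (165,365), (218,365) and (277,355), each on its own side of the divider. The peg is at (520,138). Heading there.

```bash
python3 -m inch '[[0.28,1,-0.06,0,0,-0.292,50],[0.28,1,-0.06,0,0,-0.292,50],[0.28,1,-0.06,0,0,-0.292,50],[0.28,1,-0.06,0,0,-0.292,50],[0.28,1,-0.06,0,0,-0.292,50],[0.28,1,-0.06,0,0,-0.292,50],[0.28,1,-0.06,0,0,-0.292,50],[0.28,1,-0.06,0,0,-0.292,50],[0.28,1,-0.06,0,0,-0.292,50]]'; python3 plan.py '661.3,-278.3,195,1.08'
```

```text
time_s: 39.5
ee_pos: [637.2, -54.0, 197.7]
eef_rot: [3.141, -0.002, 1.079]
ft_force: [0.1, 0.6, 0.8]
opening: 50.0
gripper_force: 0.0
at [637.2 -54.  197.7] yaw 1.079 t 39.5 f [0.1 0.6 0.8] open 50.0 gf 0.0 j [-0.16  0.53  1.43  0.    1.18  0.33]
661.3,-278.3,195,1.08 -> [-0.9316  0.636   0.0118] [ 0.0001 -0.0006 -0.0005]
```

```bash
python3 -m inch '[[-0.932,0.636,0,0,0,0,50],[-0.932,0.636,0,0,0,0,50],[-0.932,0.636,0,0,0,0,50],[-0.932,0.636,0,0,0,0,50],[-0.932,0.636,0,0,0,0,50],[-0.932,0.636,0,0,0,0,50],[-0.932,0.636,0,0,0,0,50],[-0.932,0.636,0,0,0,0,50]]'; python3 plan.py '661.3,-278.3,125.3,1.08'
```

```text
time_s: 40.17
ee_pos: [660.7, -277.6, 197.4]
eef_rot: [3.141, -0.003, 1.074]
ft_force: [-0.0, 0.3, 0.1]
opening: 50.0
gripper_force: 0.0
at [ 660.7 -277.6  197.4] yaw 1.074 t 40.2 f [-0.   0.3  0.1] open 50.0 gf 0.0 j [-0.46  0.68  1.18  0.    1.28  0.03]
661.3,-278.3,125.3,1.08 -> [-0.0024  0.004   0.3606] [ 0.0001 -0.0008 -0.0019]
```

```bash
python3 -m inch '[[0,0.002,0.2,0,0,-0.002,50],[0,0.002,0.36,0,0,-0.002,50],[0,0.002,0.36,0,0,-0.002,50],[0,0.002,0.36,0,0,-0.002,50],[0,0.002,0.36,0,0,-0.002,5],[0,0.002,0.36,0,0,-0.002,5],[0,0.002,0.36,0,0,-0.002,5],[0,0.002,0.36,0,0,-0.002,5],[0,0.002,0.36,0,0,-0.002,5],[0,0.002,0.36,0,0,-0.002,5]]' 25; python3 - <<'E'
import numpy as np
from station import sense
s=sense();p=s["ee_pos"];print(s["opening"],s["gripper_force"],s["ft_force"])
from scipy.spatial.transform import Rotation as R
r=R.from_euler("xyz",s["eef_rot"])
post=np.array([697,-207.7]);a0=np.arctan2(*(p[:2]-post)[::-1])%(2*np.pi);print(np.degrees(a0),np.linalg.norm(p[:2]-post))
for th in np.arange(.1,1.95,.1):
    q=np.r_[post+79.6*np.array([np.cos(a0-th),np.sin(a0-th)]),p[2]]
    print(round(th,2),(r.inv().apply(q-p)/200).round(3),round(th/np.pi,3))
E
```

```text
time_s: 41.0
ee_pos: [661.9, -276.5, 126.9]
eef_rot: [3.14, -0.002, 1.084]
ft_force: [4.6, -1.8, -0.2]
opening: 15.5
gripper_force: 25.0
15.450134110004626 25.032772421836853 [ 4.60603062 -1.76727132 -0.17698479]
242.96215454730748 77.23869977006075
0.1 [-0.01 -0.04 -0.  ] 0.032
0.2 [-0.005 -0.079 -0.   ] 0.064
0.3 [ 0.004 -0.118 -0.   ] 0.095
0.4 [ 0.017 -0.155 -0.   ] 0.127
0.5 [ 0.034 -0.191 -0.   ] 0.159
0.6 [ 0.054 -0.226 -0.   ] 0.191
0.7 [ 0.078 -0.258 -0.   ] 0.223
0.8 [ 0.105 -0.287 -0.   ] 0.255
0.9 [ 0.134 -0.314 -0.   ] 0.286
1.0 [ 0.166 -0.337 -0.   ] 0.318
1.1 [ 0.201 -0.358 -0.   ] 0.35
1.2 [ 0.237 -0.374 -0.   ] 0.382
1.3 [ 0.274 -0.387  0.   ] 0.414
1.4 [ 0.313 -0.397  0.   ] 0.446
1.5 [ 0.352 -0.402  0.   ] 0.477
1.6 [ 0.392 -0.404  0.   ] 0.509
1.7 [ 0.432 -0.401  0.   ] 0.541
1.8 [ 0.471 -0.394  0.001] 0.573
1.9 [ 0.509 -0.384  0.001] 0.605
```

```bash
python3 -m inch '[[-0.004,-0.04,0,0,0,0.032,5],[-0.002,-0.079,0,0,0,0.064,5],[0.005,-0.118,0,0,0,0.095,5],[0.018,-0.155,0,0,0,0.127,5],[0.035,-0.191,0,0,0,0.159,5],[0.055,-0.226,0,0,0,0.191,5],[0.079,-0.258,0,0,0,0.223,5],[0.105,-0.287,0,0,0,0.255,5],[0.134,-0.314,0,0,0,0.286,5],[0.166,-0.337,0,0,0,0.318,5]]'; python3 - <<'E'
import numpy as np
from station import sense
s=sense();p=s["ee_pos"];print(s["ft_force"])
from scipy.spatial.transform import Rotation as R
r=R.from_euler("xyz",s["eef_rot"])
post=np.array([697,-207.7]);a0=np.arctan2(*(p[:2]-post)[::-1])%(2*np.pi);print(np.degrees(a0),np.linalg.norm(p[:2]-post))
for th in np.arange(.1,1.01,.1):
    q=np.r_[post+79.6*np.array([np.cos(a0-th),np.sin(a0-th)]),p[2]]
    print(round(th,2),(r.inv().apply(q-p)/200).round(3),round(th/np.pi,3))
E
```

```text
time_s: 41.83
ee_pos: [619.2, -215.6, 127.0]
eef_rot: [3.141, -0.007, 0.081]
ft_force: [8.3, -1.5, -3.2]
opening: 15.7
gripper_force: 25.0
[ 8.28357401 -1.50261129 -3.2283565 ]
185.78439650167022 78.1603756379637
0.1 [-0.006 -0.04  -0.   ] 0.032
0.2 [-0.001 -0.079 -0.   ] 0.064
0.3 [ 0.008 -0.118  0.   ] 0.095
0.4 [ 0.021 -0.155  0.   ] 0.127
0.5 [ 0.038 -0.192  0.   ] 0.159
0.6 [ 0.058 -0.226  0.   ] 0.191
0.7 [ 0.081 -0.258  0.   ] 0.223
0.8 [ 0.108 -0.288  0.001] 0.255
0.9 [ 0.137 -0.315  0.001] 0.286
1.0 [ 0.169 -0.338  0.001] 0.318
```

```bash
python3 -m inch '[[-0.004,-0.04,0,0,0,0.032,5],[-0.001,-0.079,0,0,0,0.064,5],[0.008,-0.118,0,0,0,0.095,5],[0.021,-0.155,0,0,0,0.127,5],[0.038,-0.192,0,0,0,0.159,5],[0.058,-0.226,0,0,0,0.191,5],[0.081,-0.258,0,0,0,0.223,5],[0.108,-0.288,0,0,0,0.255,5],[0.132,-0.311,0,0,0,0.283,5],[0.137,-0.315,0,0,0,0.286,5],[0.138,-0.317,0,0,0,0.288,5]]'; python3 - <<'E'
import numpy as np
from station import sense
s=sense();p=s["ee_pos"];d=p[:2]-np.array([697,-207.7]);print(np.degrees(np.arctan2(d[1],d[0])),np.linalg.norm(d))
E
```

```text
time_s: 42.75
ee_pos: [641.5, -151.5, 127.0]
eef_rot: [-3.138, -0.005, -0.82]
ft_force: [7.6, -9.1, -2.8]
opening: 15.4
gripper_force: 25.0
134.6167133600017 78.98642620410438
```

```bash
python3 -m inch '[[0,0,0,0,0,0,50],[0,0,0,0,0,0,50],[0,0,0,0,0,0,50],[0,0,0,0,0,0,50],[0,0,-0.2,0,0,0,50],[0,0,-0.4,0,0,0,50],[0,0,-0.4,0,0,0,50],[0,0,-0.4,0,0,0,50]]'; python3 plan.py '585.4,-94.3,207,0.9'
```

```text
time_s: 43.42
ee_pos: [640.6, -150.4, 209.0]
eef_rot: [-3.137, -0.004, -0.819]
ft_force: [-0.5, 0.3, -0.8]
opening: 50.0
gripper_force: 0.0
at [ 640.6 -150.4  209. ] yaw -0.819 t 43.4 f [-0.5  0.3 -0.8] open 50.0 gf 0.0 j [-0.3   0.55  1.36  0.    1.22  2.09]
585.4,-94.3,207,0.9 -> [-0.3938  0.0101  0.0083] [ 0.     -0.0024 -0.5472]
```

```bash
python3 -m inch '[[-0.394,0.01,0,0,-0.001,-0.54,50],[-0.394,0.01,0,0,-0.001,-0.54,50],[-0.394,0.01,0,0,-0.001,-0.54,50],[-0.394,0.01,0,0,-0.001,-0.54,50],[-0.394,0.01,0,0,-0.001,-0.54,50],[-0.394,0.01,0,0,-0.001,-0.54,50],[-0.394,0.01,0,0,-0.001,-0.54,50],[-0.394,0.01,0,0,-0.001,-0.54,50],[-0.394,0.01,0,0,-0.001,-0.54,50],[-0.394,0.01,0,0,-0.001,-0.54,50],[-0.394,0.01,0,0,-0.001,-0.54,50],[-0.394,0.01,0,0,-0.001,-0.54,50],[-0.394,0.01,0,0,-0.001,-0.54,50],[-0.394,0.01,0,0,-0.001,-0.54,50],[-0.394,0.01,0,0,-0.001,-0.54,50]]'; python3 plan.py '585.4,-94.3,204,2.589'
```

```text
time_s: 44.67
ee_pos: [583.8, -93.8, 205.2]
eef_rot: [-3.138, 0.0, 0.881]
ft_force: [0.5, 0.2, 0.4]
opening: 49.9
gripper_force: 0.0
at [583.8 -93.8 205.2] yaw 0.881 t 44.7 f [0.5 0.2 0.4] open 49.9 gf 0.0 j [-0.24  0.44  1.55  0.    1.15  0.45]
585.4,-94.3,204,2.589 -> [0.0033 0.0077 0.0057] [-0.0008 -0.0008 -0.5438]
```

```bash
python3 -m inch '[[0.003,0.008,0,0,0,-0.544,50],[0.003,0.008,0,0,0,-0.544,50],[0.003,0.008,0,0,0,-0.544,50],[0.003,0.008,0,0,0,-0.544,50],[0.003,0.008,0,0,0,-0.544,50],[0.003,0.008,0,0,0,-0.544,50],[0.003,0.008,0,0,0,-0.544,50],[0.003,0.008,0,0,0,-0.544,50],[0.003,0.008,0,0,0,-0.544,50],[0.003,0.008,0,0,0,-0.544,50],[0.003,0.008,0,0,0,-0.544,50],[0.003,0.008,0,0,0,-0.544,50],[0.003,0.008,0,0,0,-0.544,50],[0.003,0.008,0,0,0,-0.544,50],[0.003,0.008,0,0,0,-0.544,50],[0.003,0.008,0,0,0,-0.544,50]]'; python3 plan.py '585.4,-94.3,131,2.589'; python3 - <<'E'
from h import *
p,d=snapshot("wrist");cv2.imwrite("pics/w6.png",p[...,::-1])
E
```

```text
time_s: 46.0
ee_pos: [585.8, -94.5, 205.8]
eef_rot: [3.141, -0.002, 2.581]
ft_force: [-0.0, 0.3, 0.3]
opening: 50.3
gripper_force: 0.0
at [585.8 -94.5 205.8] yaw 2.581 t 46.0 f [-0.   0.3  0.3] open 50.3 gf 0.0 j [-0.24  0.44  1.55  0.    1.15 -1.25]
585.4,-94.3,131,2.589 -> [ 0.0012 -0.0004  0.374 ] [ 0.0002 -0.0007 -0.0024]
```

View pics/w6.png

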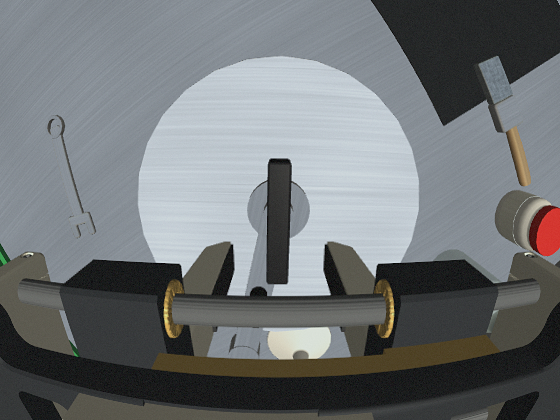

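The bar at (279,220) is centred and parallel, with the cap back over the pot. Gripping it.

```bash
python3 -m inch '[[0,0,0.2,0,0,0,50],[0,0,0.37,0,0,0,50],[0,0,0.37,0,0,0,50],[0,0,0.37,0,0,0,50],[0,0,0.37,0,0,0,5],[0,0,0.37,0,0,0,5],[0,0,0.37,0,0,0,5],[0,0,0.37,0,0,0,5],[0,0,0.37,0,0,0,5],[0,0,0.37,0,0,0,5]]' 45; python3 plan.py
```

```text
time_s: 46.88
ee_pos: [586.1, -94.8, 133.0]
eef_rot: [3.141, -0.0, 2.586]
ft_force: [-2.4, -6.0, 5.8]
opening: 15.7
gripper_force: 45.0
at [586.1 -94.8 133. ] yaw 2.586 t 46.9 f [-2.4 -6.   5.8] open 15.7 gf 45.0 j [-0.24  0.53  1.61  0.    1.   -1.25]
```

```bash
python3 -m inch '[[0,0,0.003,0,0,0.038,5],[0,0,0.006,0,0,0.076,5],[0,0,0.009,0,0,0.114,5],[0,0,0.012,0,0,0.152,5],[0,0,0.015,0,0,0.19,5],[0,0,0.018,0,0,0.228,5],[0,0,0.021,0,0,0.266,5],[0,0,0.024,0,0,0.304,5],[0,0,0.027,0,0,0.342,5],[0,0,0.030,0,0,0.38,5]]'; python3 plan.py
```

```text
time_s: 47.72
ee_pos: [583.9, -95.8, 127.0]
eef_rot: [-3.137, 0.001, 1.387]
ft_force: [-18.4, -7.8, 13.0]
opening: 15.5
gripper_force: 44.9
at [583.9 -95.8 127. ] yaw 1.387 t 47.7 f [-18.4  -7.8  13. ] open 15.5 gf 44.9 j [-0.24  0.53  1.62 -0.    1.   -0.06]
```

```bash
python3 -m inch '[[0,0,0.003,0,0,0.038,5],[0,0,0.006,0,0,0.076,5],[0,0,0.009,0,0,0.114,5],[0,0,0.012,0,0,0.152,5],[0,0,0.015,0,0,0.19,5],[0,0,0.018,0,0,0.228,5],[0,0,0.021,0,0,0.266,5],[0,0,0.024,0,0,0.304,5],[0,0,0.027,0,0,0.342,5],[0,0,0.028,0,0,0.357,5],[0,0,0.028,0,0,0.362,5],[0,0,0.028,0,0,0.362,5]]'; python3 plan.py; python3 -c "from station import sense;print(sense()['wrist_torque'])"
```

```text
time_s: 48.72
ee_pos: [582.2, -94.3, 121.2]
eef_rot: [-3.137, 0.009, 0.254]
ft_force: [-26.1, 0.6, 19.4]
opening: 15.5
gripper_force: 44.9
at [582.2 -94.3 121.2] yaw 0.254 t 48.7 f [-26.1   0.6  19.4] open 15.5 gf 44.9 j [-0.24  0.54  1.62 -0.    0.99  1.08]
[-0.18168093  4.19254139  0.00582862]
```

```bash
python3 -m inch '[[0,0,0,0,0,0.01,5],[0,0,0,0,0,0.02,5],[0,0,0,0,0,0.02,5]]'; python3 -c "from station import sense;print(sense()['wrist_torque'],sense()['eef_rot'])"; python3 -m inch '[[0,0,0,0,0,-0.015,50],[0,0,0,0,0,-0.015,50],[0,0,0,0,0,-0.015,50],[0,0,0,0,0,-0.015,50],[0,0,-0.2,0,0,-0.015,50],[0,0,-0.4,0,0,-0.015,50],[0,0,-0.5,0,0,-0.015,50],[0,0,-0.5,0,0,-0.015,50]]'; python3 plan.py '450,150,220,0.3' '500,90,220,0.3'
```

```text
time_s: 48.97
ee_pos: [582.2, -94.1, 121.0]
eef_rot: [-3.137, 0.009, 0.191]
ft_force: [-25.3, 1.6, 17.5]
opening: 15.9
gripper_force: 45.0
[ 3.38786946e-04  4.02899334e+00 -3.68148818e-02] [-3.13737193  0.00900041  0.1907331 ]
time_s: 49.63
ee_pos: [588.3, -95.0, 226.0]
eef_rot: [3.139, -0.007, 0.239]
ft_force: [0.0, 0.3, -0.4]
opening: 49.9
gripper_force: 0.0
at [588.3 -95.  226. ] yaw 0.239 t 49.6 f [ 0.   0.3 -0.4] open 49.9 gf 0.0 j [-0.24  0.42  1.53  0.    1.18  1.09]
450,150,220,0.3 -> [-0.3823 -1.3539  0.024 ] [ 0.0008 -0.0023 -0.0195]
500,90,220,0.3 -> [-0.2103 -1.0034  0.0261] [ 0.0008 -0.0023 -0.0195]
```

```bash
python3 -m inch '[[-0.38,-1,0,0,0,0,50],[-0.38,-1,0,0,0,0,50],[-0.38,-1,0,0,0,0,50],[-0.38,-1,0,0,0,0,50],[-0.38,-1,0,0,0,0,50],[-0.38,-1,0,0,0,0,50],[-0.38,-1,0,0,0,0,50]]'; python3 - <<'E'
from h import *
np.set_printoptions(precision=1,suppress=True)
ct=camera_params("top");p,d=snapshot("top")
v,u=np.mgrid[:420,:560];q=np.linalg.inv(ct["K"])@np.stack([u,v,np.ones_like(u)]).reshape(3,-1)*d.ravel()
X=(ct["R"].T@(q-ct["t"][:,None])).T.reshape(420,560,3)
reg=np.zeros((420,560),bool);reg[135:250,285:400]=1
for lo,hi in((83,97),(137,152),(152,165)):
    for c,a,mm in blobs(reg&(X[...,2]>lo)&(X[...,2]<hi),8):
        P=X[mm]; print(a,P.mean(0),np.median(P[:,2]),cv2.minAreaRect(P[:,:2].astype(np.float32)))
cv2.imwrite("pics/top4.png",cv2.resize(p[...,::-1],(800,600)))
E
```

```text
time_s: 50.22
ee_pos: [463.7, 83.1, 220.8]
eef_rot: [-3.14, 0.0, 0.242]
ft_force: [0.1, 0.5, -0.2]
opening: 50.2
gripper_force: 0.0
6101 [ 586.4 -108.3   90.6] 90.65405831152064 ((592.4500732421875, -106.48924255371094), (256.7392272949219, 227.91578674316406), 29.101314544677734)
13 [ 638.  -147.8  145.2] 145.32404071733114 ((638.5054321289062, -148.4353485107422), (15.225144386291504, 6.152740001678467), 47.37405014038086)
274 [584.2 -94.6 145.7] 145.81317587448353 ((585.2640991210938, -94.88996887207031), (89.45303344726562, 16.42559242248535), 10.558951377868652)
36 [ 641.  -150.9  156.9] 156.8445374933462 ((641.2684326171875, -150.9911651611328), (12.716035842895508, 15.079483032226562), 89.26512908935547)
```

View pics/top4.png

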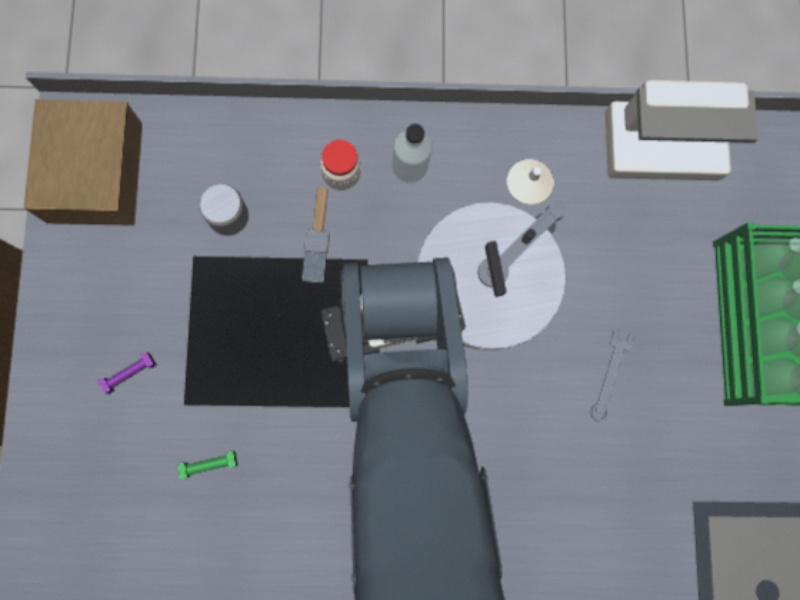

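Everything stands where it should: bar at (496,268), mat empty, bystanders unmoved. The bar's yaw is 0.185, past its start value, but I haven't felt the stop. I'll regrip and turn until there's torque.

```bash
python3 plan.py '585.4,-94.6,205,0.19'; python3 -m inch '[[0.38,1,0,0,0,0.015,50],[0.38,1,0,0,0,0.015,50],[0.38,1,0,0,0,0.015,50],[0.38,1,0,0,0,0.015,50],[0.38,1,0,0,0,0.015,50],[0.38,1,0,0,0,0.015,50],[0.38,1,0,0,0,0.015,50],[0.38,1,0,0,0,0.015,50]]'; python3 plan.py '585.4,-94.6,120,0.19'
```

```text
at [464.8  82.  220.9] yaw 0.241 t 50.3 f [ 0.4 -0.2 -0.7] open 50.0 gf 0.0 j [0.08 0.21 1.84 0.   1.09 1.4 ]
585.4,-94.6,205,0.19 -> [0.3751 1.0016 0.0785] [-0.0004 -0.      0.0162]
time_s: 50.93
ee_pos: [585.8, -95.6, 220.0]
eef_rot: [-3.14, 0.001, 0.19]
ft_force: [-0.1, -0.2, 0.6]
opening: 50.2
gripper_force: 0.0
at [585.8 -95.6 220. ] yaw 0.19 t 50.9 f [-0.1 -0.2  0.6] open 50.2 gf 0.0 j [-0.24  0.43  1.53  0.    1.18  1.14]
585.4,-94.6,120,0.19 -> [-0.0006 -0.0045  0.4998] [-0.0006  0.0004  0.0001]
```

```bash
python3 -m inch '[[0,-0.004,0.2,0,0,0,50],[0,-0.004,0.4,0,0,0,50],[0,-0.004,0.5,0,0,0,50],[0,-0.004,0.5,0,0,0,50],[0,-0.004,0.5,0,0,0,50],[0,-0.004,0.5,0,0,0,5],[0,-0.004,0.5,0,0,0,5],[0,-0.004,0.5,0,0,0,5],[0,-0.004,0.5,0,0,0,5],[0,-0.004,0.5,0,0,0,5],[0,-0.004,0.5,0,0,0,5]]' 45; for i in 1; do python3 -c "from station import sense;s=sense();print(s['wrist_torque'],s['eef_rot'],s['ee_pos'])"; done; python3 -m inch '[[0,0,0,0,0,0.01,5],[0,0,0,0,0,0.02,5],[0,0,0,0,0,0.02,5]]';python3 -c "from station import sense;s=sense();print(s['wrist_torque'])"; python3 -m inch '[[0,0,0,0,0,0.01,5],[0,0,0,0,0,0.02,5],[0,0,0,0,0,0.02,5]]';python3 -c "from station import sense;s=sense();print(s['wrist_torque'])"
```

```text
time_s: 51.85
ee_pos: [585.9, -93.6, 121.2]
eef_rot: [-3.14, -0.0, 0.192]
ft_force: [-3.5, 0.9, 5.4]
opening: 15.7
gripper_force: 45.0
[ 0.19665996  0.73190811 -0.1139603 ] [-3.14002738e+00 -6.86665426e-05  1.92284144e-01] [585.85637013 -93.58495815 121.23768765]
time_s: 52.1
ee_pos: [586.1, -93.3, 121.2]
eef_rot: [-3.14, -0.0, 0.13]
ft_force: [0.1, 3.0, 2.8]
opening: 15.8
gripper_force: 45.9
[0.53801812 0.11963544 0.8729784 ]
time_s: 52.35
ee_pos: [585.7, -93.4, 121.3]
eef_rot: [-3.14, 0.001, 0.068]
ft_force: [-2.0, 2.7, 5.3]
opening: 16.5
gripper_force: 47.1
[0.37260414 0.69823835 0.94700889]
```

Torque rose to 0.9 N·m and the pads began to slip round the bar, so the cap is at its stop. Letting go, lifting and checking once more.

```bash
python3 -m inch '[[0,0,0,0,0,0,50],[0,0,0,0,0,0,50],[0,0,0,0,0,0,50],[0,0,0,0,0,0,50],[0,0,-0.2,0,0,0,50],[0,0,-0.4,0,0,0,50],[0,0,-0.5,0,0,0,50],[0,0,-0.5,0,0,0,50]]'; python3 -m inch '[[-0.38,-1,0,0,0,0,50],[-0.38,-1,0,0,0,0,50],[-0.38,-1,0,0,0,0,50],[-0.38,-1,0,0,0,0,50],[-0.38,-1,0,0,0,0,50],[-0.38,-1,0,0,0,0,50],[-0.38,-1,0,0,0,0,50],[-0.38,-1,0,0,0,0,50],[-0.38,-1,0,0,0,0,50]]'; python3 - <<'E'
from h import *
np.set_printoptions(precision=1,suppress=True)
ct=camera_params("top");p,d=snapshot("top")
v,u=np.mgrid[:420,:560];q=np.linalg.inv(ct["K"])@np.stack([u,v,np.ones_like(u)]).reshape(3,-1)*d.ravel()
X=(ct["R"].T@(q-ct["t"][:,None])).T.reshape(420,560,3)
reg=np.zeros((420,560),bool);reg[135:250,285:400]=1
for c,a,mm in blobs(reg&(X[...,2]>137)&(X[...,2]<165),8):
        P=X[mm]; print(a,P.mean(0),np.median(P[:,2]),cv2.minAreaRect(P[:,:2].astype(np.float32)))
E
```

```text
time_s: 53.02
ee_pos: [587.9, -94.3, 225.9]
eef_rot: [3.141, -0.007, 0.067]
ft_force: [-0.4, -0.2, 0.5]
opening: 50.0
gripper_force: 0.0
time_s: 53.77
ee_pos: [497.3, 99.6, 220.8]
eef_rot: [-3.14, 0.0, 0.066]
ft_force: [0.1, -0.7, 0.6]
opening: 49.7
gripper_force: 0.0
49 [ 640.  -149.9  154.5] 157.3390722748737 ((640.4057006835938, -150.57945251464844), (14.249638557434082, 14.001847267150879), 83.71887969970703)
278 [584.7 -94.2 145.9] 146.16896367526817 ((585.401123046875, -94.89483642578125), (89.92876434326172, 17.10672950744629), 9.269405364990234)
```

Bar yaw is 9.3°, matching the pot's 9.2°: fully home. The davit peg is back where it started. Handing in.

```bash
python3 -c "from station import close_job;print(close_job())"
```

```text
the job is handed in; nothing more can be done
None
```

The job is handed in at about 54 s: all five pipes (three short, two long) lie flat in their compartments, the cap is screwed home to its stop, the davit is back at its start position and the other things on the bench stand where they were; no verdict was returned.

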